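Load the core-rod carriage and send it to the spray station

TASK

Push every core rod lying on the bench down past a sprung jaw into a clip place of its own on the carriage, centred in it and fully home, while the carriage stands in its loading station. Then push the carriage along the track until it rests in the detent of the spray station; for that the splash shield must be slid up out of its slotted posts and left standing in the green tub. Do not disturb the mould, the bowl or the cup.

Things in the scene. Friction and masses are not known exactly. Their poses are not given: they have to be found in the camera images.
- rod_a: steel core rod, 14 mm diameter, 130 mm long, with a square aluminium hub (20 x 20 mm, 30 mm long) around its middle to grip it by; starts lying loose on the bench on its hub, axis 10 mm up. Origin: centre of the rod and hub; x axis along the rod. May be absent
- rod_b: steel core rod, 14 mm diameter, 130 mm long, with a square aluminium hub (20 x 20 mm, 30 mm long) around its middle to grip it by; starts lying loose on the bench on its hub, axis 10 mm up. Origin: centre of the rod and hub; x axis along the rod. May be absent
- rod_c: steel core rod, 14 mm diameter, 130 mm long, with a square aluminium hub (20 x 20 mm, 30 mm long) around its middle to grip it by; starts lying loose on the bench on its hub, axis 10 mm up. Origin: centre of the rod and hub; x axis along the rod. May be absent
- rod_d: steel core rod, 14 mm diameter, 130 mm long, with a square aluminium hub (20 x 20 mm, 30 mm long) around its middle to grip it by; starts lying loose on the bench on its hub, axis 10 mm up. Origin: centre of the rod and hub; x axis along the rod. May be absent
- place1 (a point): clip place 1 on the carriage: the point where a rod's centre lies when fully home, 34 mm above the deck (79 mm above the bench); x along the seated rod (across the track), y along the track away from the spray station, z up. Two black forks, 12 mm thick, stand 42 mm either side of it along x, mouths up (16 mm gap, 60 mm above the deck), free space between them. Places are 62 mm apart
- place2 (a point): clip place 2 on the carriage: the point where a rod's centre lies when fully home, 34 mm above the deck (79 mm above the bench); x along the seated rod (across the track), y along the track away from the spray station, z up. Two black forks, 12 mm thick, stand 42 mm either side of it along x, mouths up (16 mm gap, 60 mm above the deck), free space between them. Places are 62 mm apart
- place3 (a point): clip place 3 on the carriage: the point where a rod's centre lies when fully home, 34 mm above the deck (79 mm above the bench); x along the seated rod (across the track), y along the track away from the spray station, z up. Two black forks, 12 mm thick, stand 42 mm either side of it along x, mouths up (16 mm gap, 60 mm above the deck), free space between them. Places are 62 mm apart
- place4 (a point): clip place 4 on the carriage: the point where a rod's centre lies when fully home, 34 mm above the deck (79 mm above the bench); x along the seated rod (across the track), y along the track away from the spray station, z up. Two black forks, 12 mm thick, stand 42 mm either side of it along x, mouths up (16 mm gap, 60 mm above the deck), free space between them. Places are 62 mm apart
- jaw1 (a joint): sprung steel jaw of clip place 1, on the +y side of both its forks, leaning over their mouths; the rod pushes it aside on its way down (about 10 N) and it springs back over the rod. rad: 0 closed, grows as it opens (about 0.15 to let a rod by)
- jaw2 (a joint): sprung steel jaw of clip place 2, on the +y side of both its forks, leaning over their mouths; the rod pushes it aside on its way down (about 10 N) and it springs back over the rod. rad: 0 closed, grows as it opens (about 0.15 to let a rod by)
- jaw3 (a joint): sprung steel jaw of clip place 3, on the +y side of both its forks, leaning over their mouths; the rod pushes it aside on its way down (about 10 N) and it springs back over the rod. rad: 0 closed, grows as it opens (about 0.15 to let a rod by)
- jaw4 (a joint): sprung steel jaw of clip place 4, on the +y side of both its forks, leaning over their mouths; the rod pushes it aside on its way down (about 10 N) and it springs back over the rod. rad: 0 closed, grows as it opens (about 0.15 to let a rod by)
- carriage (a joint): position of the carriage along the track, m: 0 in the loading station's detent, 0.200 in the spray station's detent (the next one), end stops at -0.015 and 0.220; grows towards the -y direction of the place points. Aluminium deck 125 mm wide, 280 mm long, its top 45 mm above the bench. Pushing takes 2 N, leaving or entering a detent about 7 N
- handle_top (a point): centre of the top of the carriage's push handle, an upright steel bar 30 mm (across the track) x 14 mm (along it), 60 mm tall, at the carriage's end away from the spray station, 105 mm above the bench; axes as the place points
- shield: white splash shield, a flat plate 184 mm wide (x), 5 mm thick (y), 90 mm tall (z), 0.16 kg; stands across the track in the slots (8 mm wide) of two grey posts 80 mm tall, between the stations, blocking the carriage. Its lower edge starts 28 mm above the bench: lift it straight up 55 mm or more to clear the posts. Origin: middle of its lower edge
- shield_top (a point): middle of the shield's upper edge, 90 mm above its origin
- tub: open green wash tub fixed to the bench, 220 mm (x) x 90 mm (y) outside, 70 mm tall, walls and floor 5 mm. Origin: centre of its underside
- mould: bystander: plaster mould, a 100 mm cube with a pour hole, origin centre of its underside
- bowl: bystander: white bowl, 100 mm across, 45 mm tall, origin centre of its underside
- cup: bystander: terracotta cup, 70 mm across, 90 mm tall, origin centre of its underside
Not all that is in view belongs to the job. Leave any black or orange look-alike of the rod_b alone.

How it is judged (in metres and radians):
On the way:
1. every rod present is home in a clip place, under its jaw, with the carriage in the loading station (((x of rod_a in the frame of place1 between -0.015 and 0.015 m and y of rod_a in the frame of place1 between -0.005 and 0.005 m and z of rod_a in the frame of place1 between -0.005 and 0.004 m and angle between the x axis of rod_a and the x axis of place1, either way round below 0.08 rad and value of joint jaw1 below 0.06 rad) or (x of rod_a in the frame of place2 between -0.015 and 0.015 m and y of rod_a in the frame of place2 between -0.005 and 0.005 m and z of rod_a in the frame of place2 between -0.005 and 0.004 m and angle between the x axis of rod_a and the x axis of place2, either way round below 0.08 rad and value of joint jaw2 below 0.06 rad) or (x of rod_a in the frame of place3 between -0.015 and 0.015 m and y of rod_a in the frame of place3 between -0.005 and 0.005 m and z of rod_a in the frame of place3 between -0.005 and 0.004 m and angle between the x axis of rod_a and the x axis of place3, either way round below 0.08 rad and value of joint jaw3 below 0.06 rad) or (x of rod_a in the frame of place4 between -0.015 and 0.015 m and y of rod_a in the frame of place4 between -0.005 and 0.005 m and z of rod_a in the frame of place4 between -0.005 and 0.004 m and angle between the x axis of rod_a and the x axis of place4, either way round below 0.08 rad and value of joint jaw4 below 0.06 rad)) and ((x of rod_b in the frame of place1 between -0.015 and 0.015 m and y of rod_b in the frame of place1 between -0.005 and 0.005 m and z of rod_b in the frame of place1 between -0.005 and 0.004 m and angle between the x axis of rod_b and the x axis of place1, either way round below 0.08 rad and value of joint jaw1 below 0.06 rad) or (x of rod_b in the frame of place2 between -0.015 and 0.015 m and y of rod_b in the frame of place2 between -0.005 and 0.005 m and z of rod_b in the frame of place2 between -0.005 and 0.004 m and angle between the x axis of rod_b and the x axis of place2, either way round below 0.08 rad and value of joint jaw2 below 0.06 rad) or (x of rod_b in the frame of place3 between -0.015 and 0.015 m and y of rod_b in the frame of place3 between -0.005 and 0.005 m and z of rod_b in the frame of place3 between -0.005 and 0.004 m and angle between the x axis of rod_b and the x axis of place3, either way round below 0.08 rad and value of joint jaw3 below 0.06 rad) or (x of rod_b in the frame of place4 between -0.015 and 0.015 m and y of rod_b in the frame of place4 between -0.005 and 0.005 m and z of rod_b in the frame of place4 between -0.005 and 0.004 m and angle between the x axis of rod_b and the x axis of place4, either way round below 0.08 rad and value of joint jaw4 below 0.06 rad)) and ((x of rod_c in the frame of place1 between -0.015 and 0.015 m and y of rod_c in the frame of place1 between -0.005 and 0.005 m and z of rod_c in the frame of place1 between -0.005 and 0.004 m and angle between the x axis of rod_c and the x axis of place1, either way round below 0.08 rad and value of joint jaw1 below 0.06 rad) or (x of rod_c in the frame of place2 between -0.015 and 0.015 m and y of rod_c in the frame of place2 between -0.005 and 0.005 m and z of rod_c in the frame of place2 between -0.005 and 0.004 m and angle between the x axis of rod_c and the x axis of place2, either way round below 0.08 rad and value of joint jaw2 below 0.06 rad) or (x of rod_c in the frame of place3 between -0.015 and 0.015 m and y of rod_c in the frame of place3 between -0.005 and 0.005 m and z of rod_c in the frame of place3 between -0.005 and 0.004 m and angle between the x axis of rod_c and the x axis of place3, either way round below 0.08 rad and value of joint jaw3 below 0.06 rad) or (x of rod_c in the frame of place4 between -0.015 and 0.015 m and y of rod_c in the frame of place4 between -0.005 and 0.005 m and z of rod_c in the frame of place4 between -0.005 and 0.004 m and angle between the x axis of rod_c and the x axis of place4, either way round below 0.08 rad and value of joint jaw4 below 0.06 rad)) and ((x of rod_d in the frame of place1 between -0.015 and 0.015 m and y of rod_d in the frame of place1 between -0.005 and 0.005 m and z of rod_d in the frame of place1 between -0.005 and 0.004 m and angle between the x axis of rod_d and the x axis of place1, either way round below 0.08 rad and value of joint jaw1 below 0.06 rad) or (x of rod_d in the frame of place2 between -0.015 and 0.015 m and y of rod_d in the frame of place2 between -0.005 and 0.005 m and z of rod_d in the frame of place2 between -0.005 and 0.004 m and angle between the x axis of rod_d and the x axis of place2, either way round below 0.08 rad and value of joint jaw2 below 0.06 rad) or (x of rod_d in the frame of place3 between -0.015 and 0.015 m and y of rod_d in the frame of place3 between -0.005 and 0.005 m and z of rod_d in the frame of place3 between -0.005 and 0.004 m and angle between the x axis of rod_d and the x axis of place3, either way round below 0.08 rad and value of joint jaw3 below 0.06 rad) or (x of rod_d in the frame of place4 between -0.015 and 0.015 m and y of rod_d in the frame of place4 between -0.005 and 0.005 m and z of rod_d in the frame of place4 between -0.005 and 0.004 m and angle between the x axis of rod_d and the x axis of place4, either way round below 0.08 rad and value of joint jaw4 below 0.06 rad)) and value of joint carriage below 0.02 m), for 0.2 s.
At the end, for the whole second after the job is handed in: Every rod lies home in its own clip place (15 mm along, 5 mm across, 4 mm in height, 0.08 rad), jaw closed (under 0.06 rad); carriage within 5 mm of the spray detent; shield standing in the tub (lower edge at most 25 mm above the tub's underside, leaning under 0.9 rad); all at rest (((x of rod_a in the frame of place1 between -0.015 and 0.015 m and y of rod_a in the frame of place1 between -0.005 and 0.005 m and z of rod_a in the frame of place1 between -0.005 and 0.004 m and angle between the x axis of rod_a and the x axis of place1, either way round below 0.08 rad and value of joint jaw1 below 0.06 rad) or (x of rod_a in the frame of place2 between -0.015 and 0.015 m and y of rod_a in the frame of place2 between -0.005 and 0.005 m and z of rod_a in the frame of place2 between -0.005 and 0.004 m and angle between the x axis of rod_a and the x axis of place2, either way round below 0.08 rad and value of joint jaw2 below 0.06 rad) or (x of rod_a in the frame of place3 between -0.015 and 0.015 m and y of rod_a in the frame of place3 between -0.005 and 0.005 m and z of rod_a in the frame of place3 between -0.005 and 0.004 m and angle between the x axis of rod_a and the x axis of place3, either way round below 0.08 rad and value of joint jaw3 below 0.06 rad) or (x of rod_a in the frame of place4 between -0.015 and 0.015 m and y of rod_a in the frame of place4 between -0.005 and 0.005 m and z of rod_a in the frame of place4 between -0.005 and 0.004 m and angle between the x axis of rod_a and the x axis of place4, either way round below 0.08 rad and value of joint jaw4 below 0.06 rad)) and ((x of rod_b in the frame of place1 between -0.015 and 0.015 m and y of rod_b in the frame of place1 between -0.005 and 0.005 m and z of rod_b in the frame of place1 between -0.005 and 0.004 m and angle between the x axis of rod_b and the x axis of place1, either way round below 0.08 rad and value of joint jaw1 below 0.06 rad) or (x of rod_b in the frame of place2 between -0.015 and 0.015 m and y of rod_b in the frame of place2 between -0.005 and 0.005 m and z of rod_b in the frame of place2 between -0.005 and 0.004 m and angle between the x axis of rod_b and the x axis of place2, either way round below 0.08 rad and value of joint jaw2 below 0.06 rad) or (x of rod_b in the frame of place3 between -0.015 and 0.015 m and y of rod_b in the frame of place3 between -0.005 and 0.005 m and z of rod_b in the frame of place3 between -0.005 and 0.004 m and angle between the x axis of rod_b and the x axis of place3, either way round below 0.08 rad and value of joint jaw3 below 0.06 rad) or (x of rod_b in the frame of place4 between -0.015 and 0.015 m and y of rod_b in the frame of place4 between -0.005 and 0.005 m and z of rod_b in the frame of place4 between -0.005 and 0.004 m and angle between the x axis of rod_b and the x axis of place4, either way round below 0.08 rad and value of joint jaw4 below 0.06 rad)) and ((x of rod_c in the frame of place1 between -0.015 and 0.015 m and y of rod_c in the frame of place1 between -0.005 and 0.005 m and z of rod_c in the frame of place1 between -0.005 and 0.004 m and angle between the x axis of rod_c and the x axis of place1, either way round below 0.08 rad and value of joint jaw1 below 0.06 rad) or (x of rod_c in the frame of place2 between -0.015 and 0.015 m and y of rod_c in the frame of place2 between -0.005 and 0.005 m and z of rod_c in the frame of place2 between -0.005 and 0.004 m and angle between the x axis of rod_c and the x axis of place2, either way round below 0.08 rad and value of joint jaw2 below 0.06 rad) or (x of rod_c in the frame of place3 between -0.015 and 0.015 m and y of rod_c in the frame of place3 between -0.005 and 0.005 m and z of rod_c in the frame of place3 between -0.005 and 0.004 m and angle between the x axis of rod_c and the x axis of place3, either way round below 0.08 rad and value of joint jaw3 below 0.06 rad) or (x of rod_c in the frame of place4 between -0.015 and 0.015 m and y of rod_c in the frame of place4 between -0.005 and 0.005 m and z of rod_c in the frame of place4 between -0.005 and 0.004 m and angle between the x axis of rod_c and the x axis of place4, either way round below 0.08 rad and value of joint jaw4 below 0.06 rad)) and ((x of rod_d in the frame of place1 between -0.015 and 0.015 m and y of rod_d in the frame of place1 between -0.005 and 0.005 m and z of rod_d in the frame of place1 between -0.005 and 0.004 m and angle between the x axis of rod_d and the x axis of place1, either way round below 0.08 rad and value of joint jaw1 below 0.06 rad) or (x of rod_d in the frame of place2 between -0.015 and 0.015 m and y of rod_d in the frame of place2 between -0.005 and 0.005 m and z of rod_d in the frame of place2 between -0.005 and 0.004 m and angle between the x axis of rod_d and the x axis of place2, either way round below 0.08 rad and value of joint jaw2 below 0.06 rad) or (x of rod_d in the frame of place3 between -0.015 and 0.015 m and y of rod_d in the frame of place3 between -0.005 and 0.005 m and z of rod_d in the frame of place3 between -0.005 and 0.004 m and angle between the x axis of rod_d and the x axis of place3, either way round below 0.08 rad and value of joint jaw3 below 0.06 rad) or (x of rod_d in the frame of place4 between -0.015 and 0.015 m and y of rod_d in the frame of place4 between -0.005 and 0.005 m and z of rod_d in the frame of place4 between -0.005 and 0.004 m and angle between the x axis of rod_d and the x axis of place4, either way round below 0.08 rad and value of joint jaw4 below 0.06 rad)) and value of joint carriage between 0.195 and 0.205 m and x of shield in the frame of tub between -0.06 and 0.06 m and y of shield in the frame of tub between -0.045 and 0.045 m and z of shield in the frame of tub below 0.025 m and angle between shield's own z axis and vertical below 0.9 rad and linear speed of each of rod_a, rod_b, rod_c, rod_d, shield below 0.02 m/s); the robot touches nothing.
It fails at once if the mould was shifted by more than 30 mm (distance of mould from where it was at the start of the episode above 0.03 m).
It fails at once if the bowl was shifted by more than 30 mm (distance of bowl from where it was at the start of the episode above 0.03 m).
It fails at once if the cup was shifted by more than 30 mm (distance of cup from where it was at the start of the episode above 0.03 m).
Of rod_a, rod_b, rod_c, rod_d only 3 to 4 are there at a start; the rules pass over those that are not, and their reading is None.
At some moment in a run one of rod_a, rod_b, rod_c, rod_d may be knocked a few centimetres aside while the robot is not near it.
It also fails if it takes over 210 s, if anything falls off the work surface, if the arm or the gripper's body presses on something with over 40 N, if the wrist force passes 120 N, or if a joint passes its speed limit or range.

ROBOT

A 6-joint arm with a two-finger parallel gripper is mounted at the origin on the work surface. World frame = base frame: x ahead of the robot, y to its left, z up, the work surface at z = 0. Lengths are in mm, angles in rad, forces in N, time in s.
With the tool pointing down it reaches from about 375 to 975 mm from the base axis. Payload 3.8 kg.
Tool frame: the origin (TCP) lies at the very end of the fingers, on their centre line; the grasp point (between the pads) lies 19 mm behind it; z points along the fingers, x is the direction in which the jaws open and shut, and the axes are right-handed (so a half turn about z gives the same grasp; the last joint's range is limited). The gripper opens to 85 mm and grips with 20 to 120 N. Pads are 22 mm wide; open, the fingers measure 114 mm over their backs; the gripper's body (76 mm by 85 mm) begins 54 mm behind the grasp point. The pads swing forward as they close: fully open they stand 13 mm farther back than shut.
Start: joints at [1.174, 0.264, 1.604, -0, 1.274, -0.037], TCP at [237.656, 631.773, 199.98] pointing down, gripper open.
Joint ranges: [-2.63, 2.63], [-0.94, 2.18], [0.31, 2.57], [-1.31, 4.45], [0, 2.66], [-2.55, 2.55]. Speed limits (rad/s): [2.57, 2.57, 3.14, 3.14, 3.14, 3.14].

INTERFACE

Orientations are given as a unit quaternion [x, y, z, w].
In Python, from bench import ctrl gives the robot as it stands. The module is installed in compiled form; this text tells all that it offers. Calls block until the motion is done:
- ctrl.move_ptp(position, orientation): joint-space move of the TCP to a pose.
- ctrl.line_to(position, frame=None, speed=150, threshold=None): straight line of the TCP; frame=None keeps the orientation; speed is the mean speed in mm/s. With threshold (N) it stops when the force on the tool has changed by that much, and returns True; else False.
- ctrl.set_joints(angles): joint-space move.
- ctrl.command_gripper(opening, effort=None): finger opening in mm; effort is the grip in N (None keeps the last); returns when the fingers have stopped.
- ctrl.hold(seconds).
- ctrl.solve_ik(position, orientation): joint angles nearest the present ones, or None.
- ctrl.sense(): the state.
- ctrl.read_camera(name): name is "side" or "top"; returns a dict with "pixels" (384x512x3 uint8, blue, green, red), "camera_matrix" (3x3 intrinsics, pixels), "extrinsics" (4x4, takes a point from camera to world coordinates). Camera axes: x right, y up, looking along -z (the intrinsics and any distortion apply to the point x, -y, -z); pixel columns grow to the right and rows downward; lengths in mm; the calibration is good to about 2 mm. A picture is of the moment at which its call begins. There is no depth.
A pose or a line that the arm cannot do raises ctrl.MotionError and nothing moves.
- ctrl.finish_job(): hands the job in, once; it reports no verdict.
The state is a dict: "t": time; "joint_positions": joint angles; "joint_velocities": joint speeds; "joint_torque": joint torques, N m; "ee_pos": TCP position; "ee_rot": TCP orientation; "ft_force": force on the tool from outside, world axes, zero at the start; "ft_torque": the same for the moment, N m; "opening": finger opening in mm.
Only numpy, scipy, OpenCV 4.12 (cv2) and the standard library are available. Lean on these libraries where they do the work, as an engineer would, in place of code of your own. Each camera call takes 0.05 s, during which the arm holds its last target.

## Working session

There is one attempt and no reset: what is moved stays moved. The work goes in short steps, each a Python script; the robot and the scene stay as the last script left them, time stands still between calls to the robot, and variables do not carry over. Pictures are saved under pics/ and viewed, and the job is handed in when it is done.

```bash
mkdir -p pics; ls
cat > h.py <<'E'
import numpy as np, cv2
from bench import ctrl
def snap(name,fn):
    d=ctrl.read_camera(name); im=np.array(d["pixels"]); cv2.imwrite(f"pics/{fn}.png",im)
    np.savez(f"pics/{fn}.npz",**{k:np.array(v) for k,v in d.items()})
    return d
E
python3 - <<'E'
from h import *
for n in("side","top"):
    d=snap(n,n+"0"); print(n,d.keys(),d["camera_matrix"],np.round(d["extrinsics"],3))
s=ctrl.sense(); print(s)
for n in("side","top"):
    im=cv2.imread(f"pics/{n}0.png"); cv2.imwrite(f"pics/{n}0b.png",cv2.resize(im,(800,600),interpolation=cv2.INTER_CUBIC))
E
```

```text
pics
side dict_keys(['pixels', 'camera_matrix', 'extrinsics']) [[440.22305986   0.         253.50323062]
 [  0.         440.22305986 187.32593738]
 [  0.           0.           1.        ]] [[ 8.92000e-01  2.67000e-01 -3.65000e-01 -6.03060e+01]
 [-4.52000e-01  5.51000e-01 -7.02000e-01 -9.57037e+02]
 [ 1.30000e-02  7.91000e-01  6.12000e-01  9.74340e+02]
 [ 0.00000e+00  0.00000e+00  0.00000e+00  1.00000e+00]]
top dict_keys(['pixels', 'camera_matrix', 'extrinsics']) [[362.52912484   0.         258.31109184]
 [  0.         362.52912484 194.96250906]
 [  0.           0.           1.        ]] [[ 8.000000e-03  9.980000e-01 -6.800000e-02  3.941900e+02]
 [-1.000000e+00  7.000000e-03 -5.000000e-03  5.498900e+01]
 [-4.000000e-03  6.800000e-02  9.980000e-01  1.085924e+03]
 [ 0.000000e+00  0.000000e+00  0.000000e+00  1.000000e+00]]
{'t': 0.1, 'joint_positions': array([ 1.17411745e+00,  2.64698917e-01,  1.60524935e+00, -2.60781718e-05,
        1.27372063e+00, -3.69199253e-02]), 'joint_velocities': array([ 0.00071445, -0.00112216, -0.00351529,  0.00189981, -0.00077132,
        0.00040586]), 'joint_torque': array([ 6.34662115e-05, -5.16703105e+01, -3.68589556e+01, -8.00063299e-05,
        6.22836480e-03, -1.95872826e-05]), 'ee_pos': array([237.3706975 , 631.09785483, 198.7659531 ]), 'ee_rot': array([ 8.22204354e-01,  5.69191464e-01, -8.68069466e-04,  5.69481936e-04]), 'ft_force': array([-0.18062338,  0.10150239,  0.08632933]), 'ft_torque': array([-0.00453452,  0.00111741,  0.00156187]), 'opening': 85.46010660370844}
```

View pics/top0b.png

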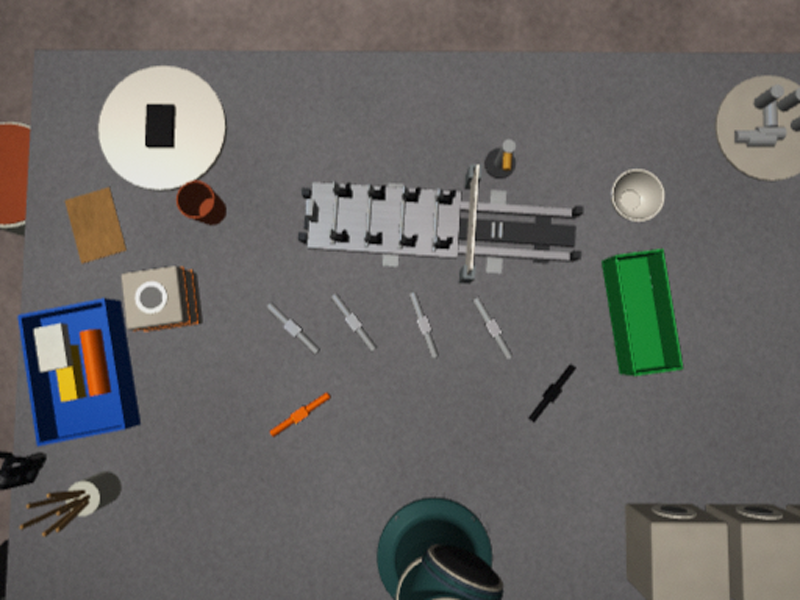

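View pics/side0b.png

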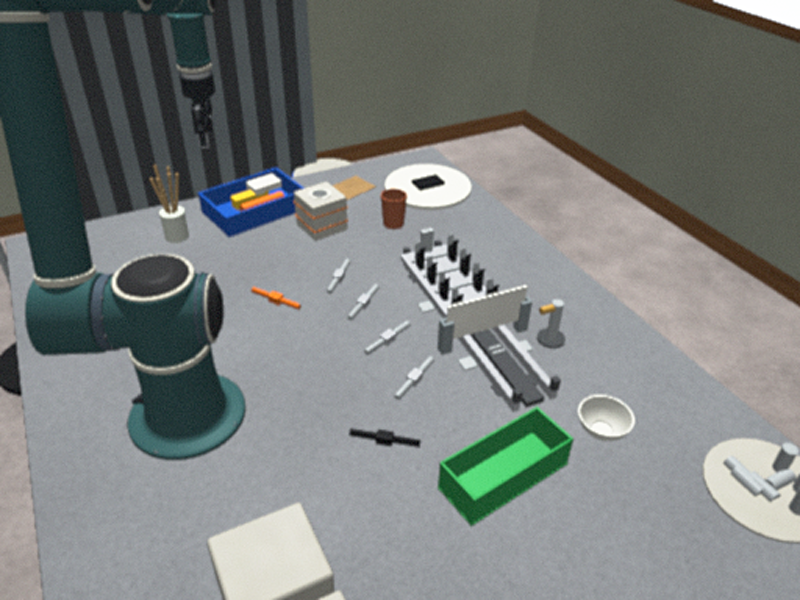

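The top view shows four grey rods with hubs near (293,328), (353,322), (424,325) and (493,328). The carriage lies left to right with its handle at the left (312,210), the shield is at about (472,222), and the tub is at about (642,312). I'll zoom in for precise measurements.

```bash
cat >> h.py <<'E'
def load(fn):
    return dict(np.load(f"pics/{fn}.npz"))
def px2w(d,u,v,z):
    K=d["camera_matrix"];T=d["extrinsics"]
    r=np.array([(u-K[0,2])/K[0,0],-(v-K[1,2])/K[1,1],-1.0]); r=T[:3,:3]@r
    o=T[:3,3]; return (o+r*(z-o[2])/r[2])
def w2px(d,p):
    K=d["camera_matrix"];T=d["extrinsics"]
    q=T[:3,:3].T@(np.array(p,float)-T[:3,3]); return np.array([K[0,2]+K[0,0]*q[0]/-q[2],K[1,2]+K[1,1]*q[1]/q[2]])
def crop(fn,u0,v0,w,h,s,out,marks=()):
    im=cv2.imread(f"pics/{fn}.png")[v0:v0+h,u0:u0+w]
    im=cv2.resize(im,None,fx=s,fy=s,interpolation=cv2.INTER_CUBIC)
    for m in marks:
        x,y=(m[0]-u0+.5)*s,(m[1]-v0+.5)*s
        cv2.drawMarker(im,(int(x),int(y)),(0,0,255),cv2.MARKER_CROSS,10,1)
    cv2.imwrite(f"pics/{out}.png",im)
E
python3 - <<'E'
from h import *
crop("top0",185,98,195,90,4,"c1")
crop("side0",225,130,150,140,4,"c2")
# rods
im=cv2.imread("pics/top0.png"); d=load("top0")
g=cv2.cvtColor(im,cv2.COLOR_BGR2GRAY)
roi=g[182:235,160:345].astype(int); bg=cv2.medianBlur(g,31)[182:235,160:345].astype(int)
m=((roi-bg)>25).astype(np.uint8)
n,l,st,c=cv2.connectedComponentsWithStats(m)
for i in range(1,n):
    if st[i,4]<25: continue
    ys,xs=np.nonzero(l==i); P=np.array([px2w(d,x+160,y+182,12)[:2] for x,y in zip(xs,ys)])
    w=(roi-bg)[ys,xs]
    cc=P.mean(0); U,S,V=np.linalg.svd(P-cc); e=(P-cc)@V[0]; mid=cc+V[0]*(e.max()+e.min())/2
    print(st[i,4],cc.round(1),mid.round(1),np.degrees(np.arctan2(V[0][1],V[0][0])).round(1),"len",np.ptp(e).round(1), (xs.mean()+160,ys.mean()+182))
E
```

```text
161 [431.1  24. ] [430.3  23.7] -160.2 len 129.2 (np.float64(270.3354037267081), np.float64(207.16770186335404))
157 [434.7 157.3] [433.9 156.7] -142.9 len 125.5 (np.float64(225.36942675159236), np.float64(205.61146496815286))
163 [ 425.5 -107.4] [ 424.6 -108. ] -150.1 len 127.8 (np.float64(314.7484662576687), np.float64(209.38036809815952))
149 [423.9 274.2] [422.3 272.6] -133.3 len 126.7 (np.float64(185.88590604026845), np.float64(208.95302013422818))
```

View pics/c1.png

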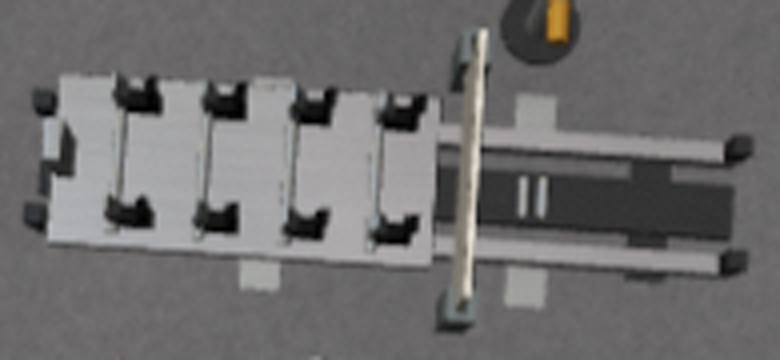

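View pics/c2.png

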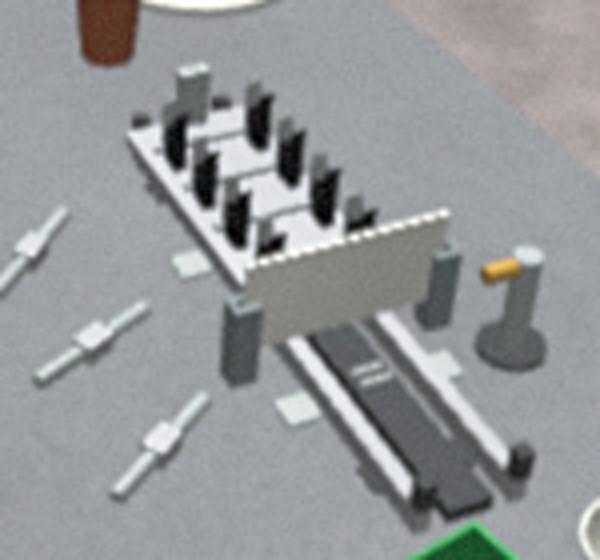

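Run:
```python
from h import *
crop("top0",190,112,56,54,14,"c3")
crop("top0",246,112,56,54,14,"c4")
```

```text
(no output)
```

View pics/c3.png

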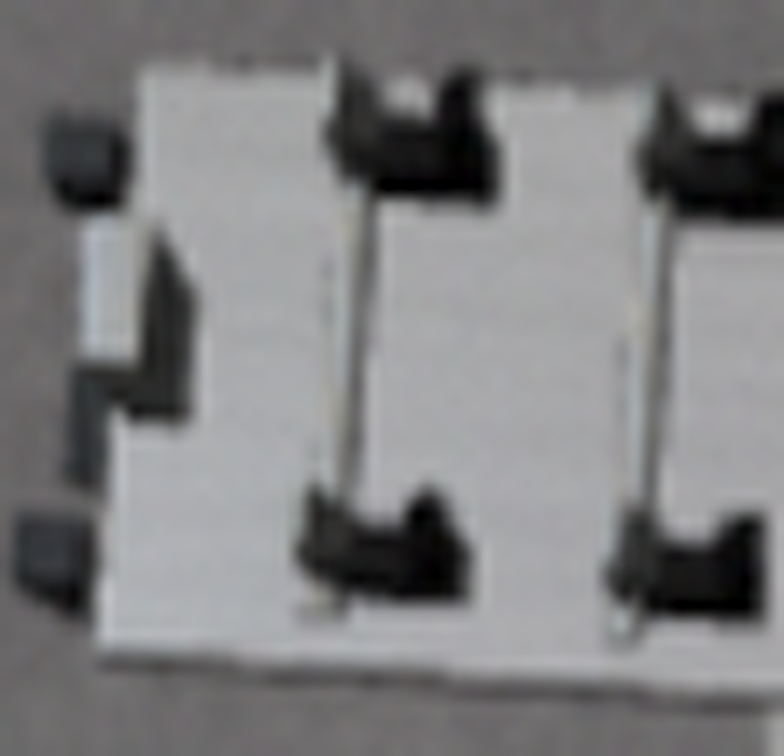

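View pics/c4.png

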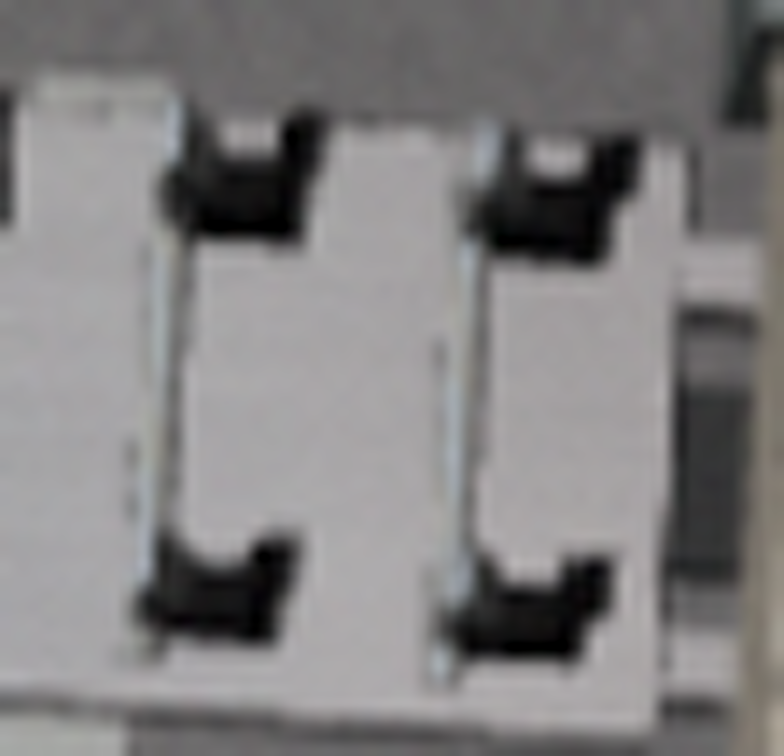

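Run:
```python
from h import *
d=load("top0")
f=lambda u0,X,Y:(u0+(X+.5)/14-.5,112+(Y+.5)/14-.5)
C=[px2w(d,*f(190,142,68),45),px2w(d,*f(190,100,655),45),px2w(d,*f(246,690,140),45),px2w(d,*f(246,657,727),45)]
for c in C: print(c.round(1))
C=np.array(C)[:,:2]
print("len",np.linalg.norm(C[2]-C[0]),np.linalg.norm(C[3]-C[1]),"wid",np.linalg.norm(C[0]-C[1]),np.linalg.norm(C[2]-C[3]),"cen",C.mean(0))
y=(C[0]-C[2])+(C[1]-C[3]); print("yaxis deg",np.degrees(np.arctan2(y[1],y[0])))
x=(C[0]-C[1])+(C[2]-C[3]); print("xaxis deg",np.degrees(np.arctan2(x[1],x[0])))
print("handle",px2w(d,*f(190,110,290),105))
```

```text
[693.7 232.9  45. ]
[570.  239.3  45. ]
[680.2 -45.1  45. ]
[556.9 -38.4  45. ]
len 278.30341993039923 277.9746877323468 wid 123.89181681293276 123.53827020446381 cen [625.18288476  97.14298503]
yaxis deg 87.26355120028353
xaxis deg -3.04079181078074
handle [632.08884247 228.05618589 105.        ]
```

Run:
```python
from h import *
d=load("top0")
f=lambda u0,X,Y:(u0+(X+.5)/14-.5,112+(Y+.5)/14-.5)
th=np.radians(-2.87); R=np.array([[np.cos(th),-np.sin(th)],[np.sin(th),np.cos(th)]])
c=np.array([625.2,97.1])
for u0,X,Y in[(246,530,568),(246,558,155),(246,225,548),(246,252,140),(190,375,512),(190,405,98),(190,690,545),(190,720,120)]:
    p=px2w(d,*f(u0,X,Y),100)[:2]; print(p.round(1),(R.T@(p-c)).round(1))
```

```text
[579.6  -8.5] [ -40.3 -107.8]
[661.9 -13.8] [  42.2 -108.9]
[583.1  51.3] [-39.7 -47.8]
[664.5  46.6] [ 41.8 -48.5]
[589.4 176. ] [-39.7  77. ]
[672.2 171.3] [43.2 76.5]
[583.3 114. ] [-42.7  14.8]
[668.2 109. ] [42.3 14.1]
```

```bash
cat >> h.py <<'E'
TH=np.radians(-2.87); RC=np.array([[np.cos(TH),-np.sin(TH)],[np.sin(TH),np.cos(TH)]]); CC=np.array([625.2,97.1])
PY=[76.7,14.7,-47.3,-109.3]
def car(x,y,z): return np.r_[CC+RC@[x,y],z]
E
python3 - <<'E'
from h import *
def ov(fn,u0,v0,w,h,s,out):
    d=load(fn); im=cv2.imread(f"pics/{fn}.png")[v0:v0+h,u0:u0+w]
    im=cv2.resize(im,None,fx=s,fy=s,interpolation=cv2.INTER_CUBIC)
    def ln(a,b,c=(0,0,255)):
        p=[tuple(((w2px(d,q)-[u0,v0]+.5)*s-.5).round().astype(int)) for q in(a,b)]
        cv2.line(im,*[tuple(map(int,q)) for q in p],c,1)
    for y in PY:
        for sx in(-42,42):
            for e in(-8,8): ln(car(sx-6,y+e,105),car(sx+6,y+e,105))
    for a,b in[((-62.5,-140),(62.5,-140)),((62.5,-140),(62.5,140)),((62.5,140),(-62.5,140)),((-62.5,140),(-62.5,-140))]: ln(car(*a,45),car(*b,45),(0,200,0))
    for a,b in[((-15,126),(15,126)),((15,126),(15,140)),((15,140),(-15,140)),((-15,140),(-15,126))]: ln(car(*a,105),car(*b,105),(255,0,0))
    cv2.imwrite(f"pics/{out}.png",im)
ov("top0",190,108,112,62,7,"o1")
ov("side0",250,140,90,75,8,"o2")
E
```

```text
(no output)
```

View pics/o1.png

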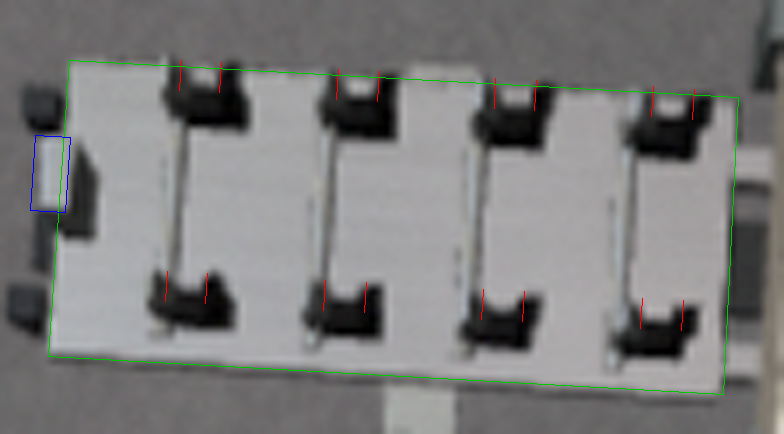

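View pics/o2.png

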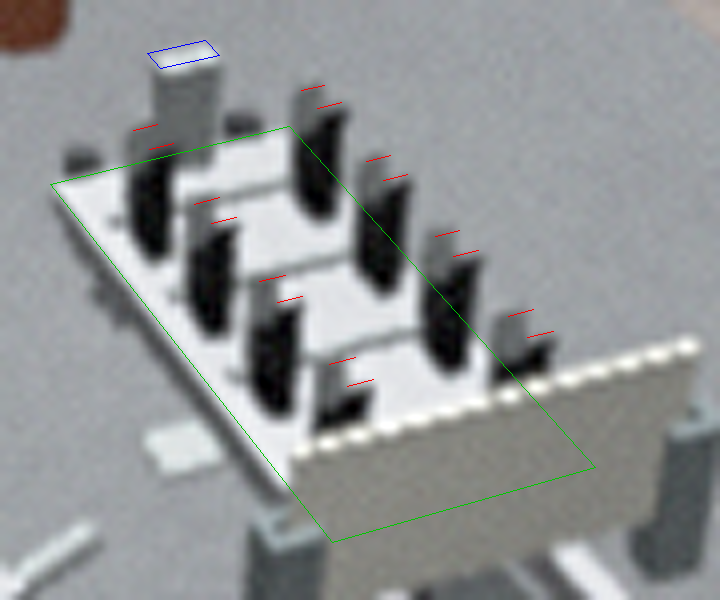

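```bash
cat >> h.py <<'E'
def quat(a):  # tool down, tool x at world angle a (deg)
    a=np.radians(a)/2; return [float(np.cos(a)),float(np.sin(a)),0.,0.]
def rods(fn):
    im=cv2.imread(f"pics/{fn}.png"); d=load(fn)
    g=cv2.cvtColor(im,cv2.COLOR_BGR2GRAY); v0,v1,u0,u1=172,260,140,360
    hs=cv2.cvtColor(im,cv2.COLOR_BGR2HSV)[v0:v1,u0:u1,1]
    roi=g[v0:v1,u0:u1].astype(int); bg=cv2.medianBlur(g,31)[v0:v1,u0:u1].astype(int)
    m=(((roi-bg)>25)&(hs<60)).astype(np.uint8); n,l,st,c=cv2.connectedComponentsWithStats(m); out=[]
    for i in range(1,n):
        if st[i,4]<60: continue
        ys,xs=np.nonzero(l==i); P=np.array([px2w(d,x+u0,y+v0,12)[:2] for x,y in zip(xs,ys)])
        cc=P.mean(0); U,S,V=np.linalg.svd(P-cc); e=(P-cc)@V[0]; mid=(cc+cc+V[0]*(e.max()+e.min())/2)/2
        a=np.degrees(np.arctan2(V[0][1],V[0][0])); a=(a+90)%180-90
        out.append((mid[0],mid[1],a,np.ptp(e)))
    return sorted(out,key=lambda r:-r[1])
def st():
    s=ctrl.sense(); print("t",round(s["t"],1),"p",s["ee_pos"].round(1),"F",s["ft_force"].round(1),"op",round(s["opening"],1),"j",s["joint_positions"].round(2)); return s
def pick(r,z=4,sgn=-90):
    q=quat(r[2]+sgn)
    ctrl.command_gripper(55,60)
    ctrl.move_ptp([r[0],r[1],90],q)
    ctrl.line_to([r[0],r[1],z],speed=120,threshold=15)
    st(); ctrl.command_gripper(10,70); st()
    ctrl.line_to([r[0],r[1],170],speed=200); st()
E
python3 - <<'E'
from h import *
R=rods("top0")
for r in R: print(np.round(r,1))
r=R[2]
pick(r)
p=car(0,PY[2],0); print(p)
ctrl.move_ptp([p[0],p[1],150],quat(87.13-180)); st()
snap("top","top1"); snap("side","side1")
crop("top1",185,90,195,110,4,"t1"); crop("side1",220,90,190,145,4,"s1")
E
```

```text
[423.1 273.4  46.7 126.7]
[434.3 157.   37.1 125.5]
[430.7  23.9  19.8 129.2]
[ 425.1 -107.7   29.9  127.8]
t 3.7 p [431.4  24.    4.5] F [-0.7  0.5  0.5] op 55.0 j [-0.    0.02  2.28  0.    0.84  1.22]
t 4.2 p [430.8  23.8   4.2] F [-0.8 -0.6  1.1] op 10.1 j [-0.    0.02  2.28  0.    0.84  1.22]
t 5.2 p [429.7  23.9 168.7] F [0.3 0.7 0.2] op 10.0 j [-0.   -0.19  2.13 -0.    1.2   1.22]
[622.83168877  49.85932788   0.        ]
t 6.0 p [621.1  49.7 148.4] F [-0.1 -0.3  0.1] op 9.9 j [ 0.04  0.21  1.77 -0.    1.17  1.66]
```

View pics/t1.png

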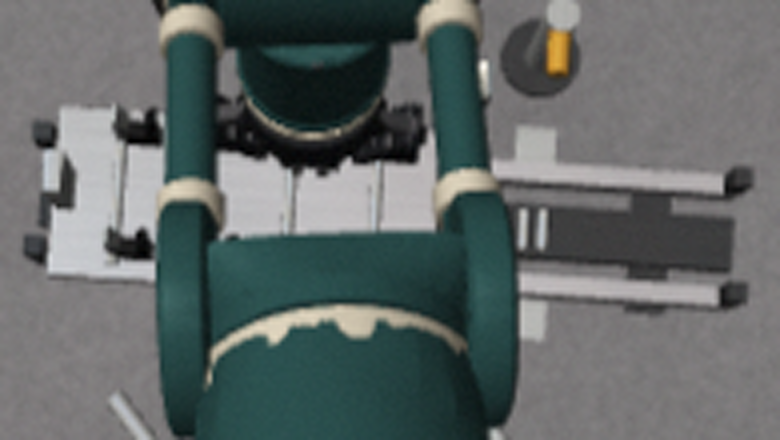

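View pics/s1.png

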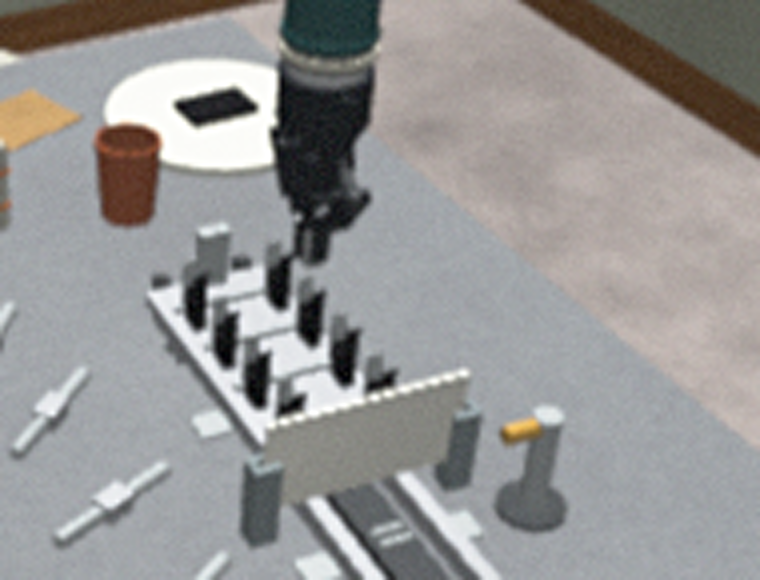

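Run:
```python
from h import *
s=ctrl.sense(); d=load("side1"); print((w2px(d,s["ee_pos"])-[220,90])*4)
d=load("top1"); print((w2px(d,s["ee_pos"])-[185,90])*4)
d0=load("side0"); print(rods("top0"))
for r in rods("top0"): print((w2px(d0,[r[0],r[1],10])))
print([((a[0]-220)*4,(a[1]-90)*4) for a in [w2px(d0,[r[0],r[1],10]) for r in rods("top0")]])
```

```text
[305.36202297 287.76476822]
[309.79671404 170.62591169]
[(np.float64(423.1199772497931), np.float64(273.3987872294427), np.float64(46.736180754691844), np.float64(126.66187275713574)), (np.float64(434.3033951915878), np.float64(157.01224156385993), np.float64(37.1246231623476), np.float64(125.50336912409824)), (np.float64(430.68431164376983), np.float64(23.855702677814755), np.float64(19.77257629242652), np.float64(129.202687134188)), (np.float64(425.0802843028634), np.float64(-107.69232342909655), np.float64(29.911063448039442), np.float64(127.8206492057368))]
[216.31973906 175.49500027]
[232.20418322 192.22765039]
[248.01750848 214.97980193]
[265.22036905 240.76626627]
[(np.float64(-14.721043768701747), np.float64(341.9800010779661)), (np.float64(48.81673287475178), np.float64(408.91060154086324)), (np.float64(112.07003392436457), np.float64(499.91920770011996)), (np.float64(180.88147621875373), np.float64(603.0650650814664))]
```

Run:
```python
from h import *
d=load("side1");s=ctrl.sense()
p=s["ee_pos"]; crop("side1",275,110,50,60,10,"s1b",[w2px(d,p),w2px(d,p+[0,0,19]),w2px(d,p+[0,0,40])])
```

```text
(no output)
```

View pics/s1b.png

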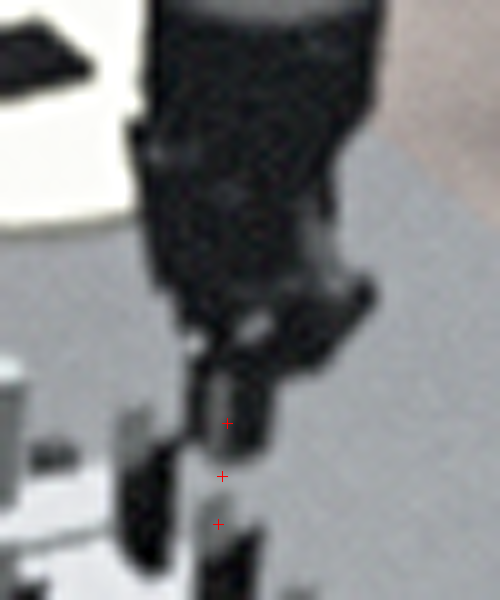

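The gripper closed without meeting the rod, and the fingertips appear about 20 mm above the reported TCP. I'll check the height by touching the bare bench, away from the rods.

Run:
```python
from h import *
ctrl.command_gripper(20)
ctrl.move_ptp([400,90,60],quat(-90)); st()
print(ctrl.line_to([400,90,5],speed=60,threshold=4)); st()
d=snap("side","side2"); s=ctrl.sense(); p=s["ee_pos"]
snap("top","top2")
crop("side2",200,140,90,75,8,"s2",[w2px(d,p),w2px(d,p+[0,0,19])])
```

```text
t 7.3 p [402.3  90.2  61.4] F [0.1 0.6 0.2] op 20.6 j [ 0.16 -0.11  2.28 -0.    0.97  1.73]
False
t 8.3 p [400.4  90.1   5.4] F [0.7 0.  0. ] op 20.1 j [ 0.16 -0.02  2.32 -0.    0.84  1.73]
```

View pics/s2.png

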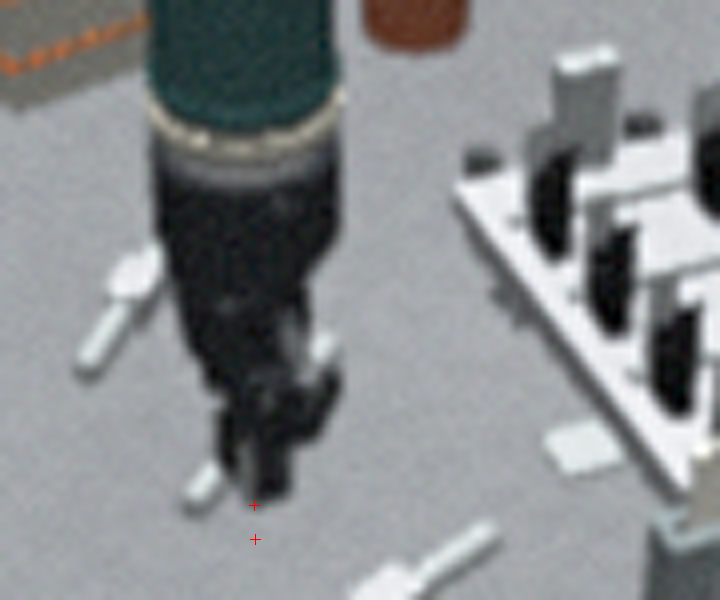

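Run:
```python
from h import *
for z in (-2,-8,-14,-20):
    r=ctrl.line_to([400,90,z],speed=20,threshold=3); s=st()
    if r: break
```

```text
t 8.9 p [399.8  90.   -2.2] F [-0.5 -0.6  0.1] op 20.1 j [ 0.16 -0.01  2.33  0.    0.82  1.73]
t 9.4 p [399.8  90.   -8.2] F [0.7 0.3 0.2] op 20.4 j [0.16 0.   2.33 0.   0.81 1.73]
t 9.8 p [399.8  90.  -14.2] F [-0.1 -0.3  0.8] op 20.2 j [0.16 0.01 2.34 0.   0.79 1.73]
t 10.3 p [399.8  90.  -20.2] F [-0.2 -0.   0.2] op 20.1 j [0.16 0.03 2.34 0.   0.78 1.73]
```

Run:
```python
from h import *
for z in (-23,-26,-29,-32):
    r=ctrl.line_to([400,90,z],speed=15,threshold=3); s=st()
    if r: break
d=snap("side","side3"); s=ctrl.sense(); p=s["ee_pos"]
crop("side3",200,140,90,75,8,"s3",[w2px(d,p),w2px(d,p*[1,1,0])])
```

```text
t 10.7 p [399.8  90.  -23.1] F [-0.3  0.4  0.3] op 20.2 j [ 0.16  0.03  2.34 -0.    0.77  1.73]
t 11.0 p [399.8  90.  -26.2] F [-0.6 -0.2  0.3] op 20.1 j [0.16 0.04 2.34 0.   0.76 1.73]
t 11.3 p [399.8  90.  -29.1] F [0.5 1.  1.1] op 20.2 j [ 0.16  0.04  2.34 -0.    0.75  1.73]
t 11.6 p [400.5  90.1 -31.1] F [-1.1  1.   5.2] op 20.0 j [ 0.16  0.05  2.34 -0.    0.75  1.73]
```

View pics/s3.png

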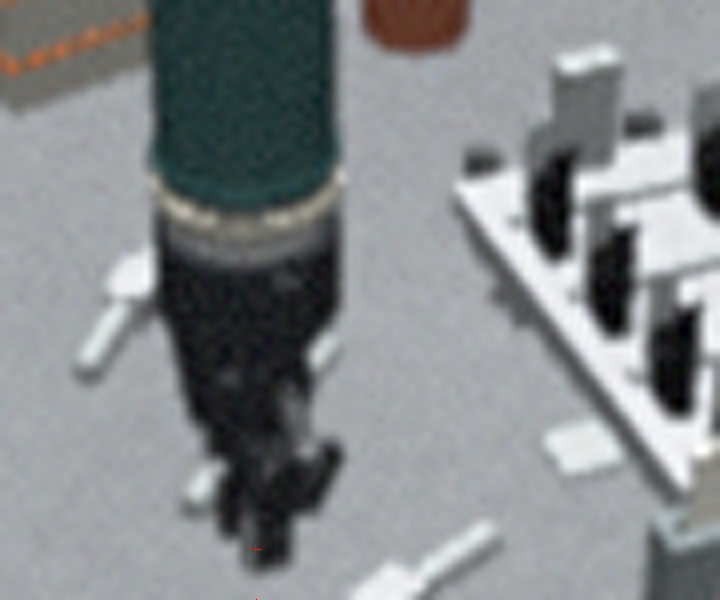

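Contact comes at a reported z of about -30, so the true tip height is the reported z plus 30 mm. That holds at height too, judging by the picture. The sideways position agrees, and the rods haven't moved. I'll apply this offset and pick again.

```bash
cat >> h.py <<'E'
OFF=-30.
def pick(r,z=-27,sgn=-90):
    q=quat(r[2]+sgn)
    ctrl.command_gripper(55,60)
    ctrl.move_ptp([r[0],r[1],60],q)
    ctrl.line_to([r[0],r[1],z],speed=100,threshold=15)
    st(); ctrl.command_gripper(5,70); st()
    ctrl.line_to([r[0],r[1],90],speed=200); st()
E
python3 - <<'E'
from h import *
ctrl.line_to([400,90,60],speed=200)
ctrl.command_gripper(55,60)
r=rods("top0")[2]; pick(r)
p=car(0,PY[2],0)
ctrl.move_ptp([p[0],p[1],110],quat(87.13-180)); ctrl.line_to([p[0],p[1],90],speed=100); ctrl.hold(.3); st()
snap("top","top4"); snap("side","side4")
crop("top4",185,90,195,110,4,"t4"); crop("side4",220,90,190,145,4,"s4")
E
```

```text
t 14.5 p [431.3  24.  -26.5] F [-0.4  0.   0.7] op 55.2 j [-0.    0.08  2.3   0.    0.76  1.22]
t 14.9 p [431.6  23.8 -26.1] F [-1.6 -0.1  5.5] op 18.2 j [-0.    0.08  2.3  -0.    0.76  1.22]
t 15.6 p [429.6  23.9  88.9] F [-0.9  0.1 -1.2] op 18.1 j [-0.   -0.11  2.22 -0.    1.03  1.22]
t 17.1 p [623.3  49.9  90.8] F [-0.5 -0.6 -0.9] op 18.2 j [0.04 0.26 1.82 0.   1.06 1.66]
```

View pics/t4.png

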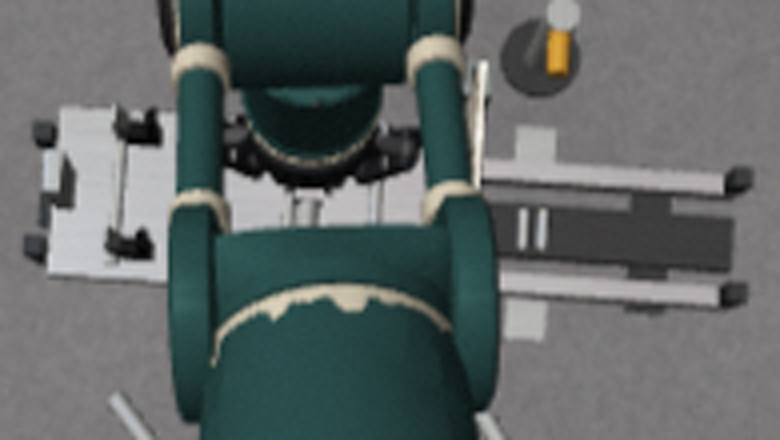

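View pics/s4.png

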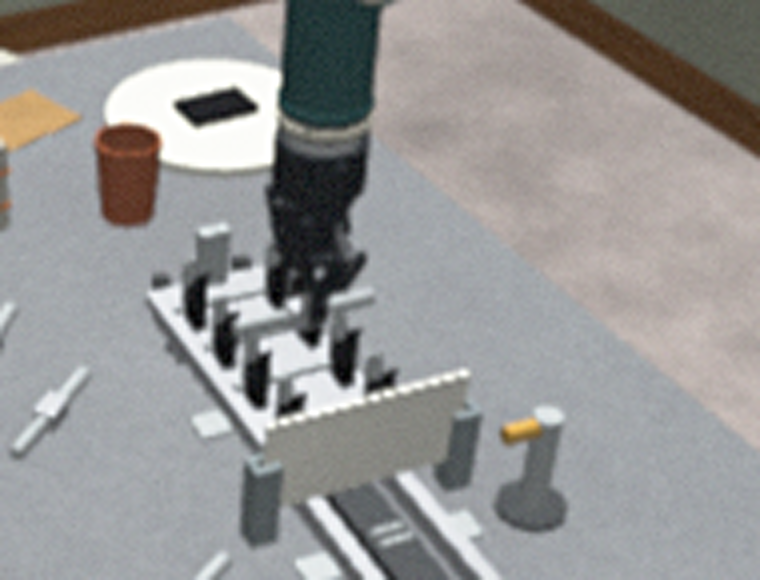

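Run:
```python
from h import *
d=load("side4");dt=load("top4");s=ctrl.sense()["ee_pos"]
for x in(-65,65):print((w2px(d,car(x,PY[2],127.8))))
M=[w2px(d,np.r_[s[:2]+RC@[x,0],z]) for x in(-65,-30,30,65) for z in (127.8,)]
crop("side4",270,145,55,50,14,"s4b",M)
M=[w2px(dt,np.r_[s[:2]+RC@[x,0],127.8]) for x in(-65,-40,-30,-15)]
crop("top4",240,120,60,40,13,"t4b",M)
```

```text
[278.86401961 171.65622397]
[313.10154316 162.95016104]
```

View pics/s4b.png

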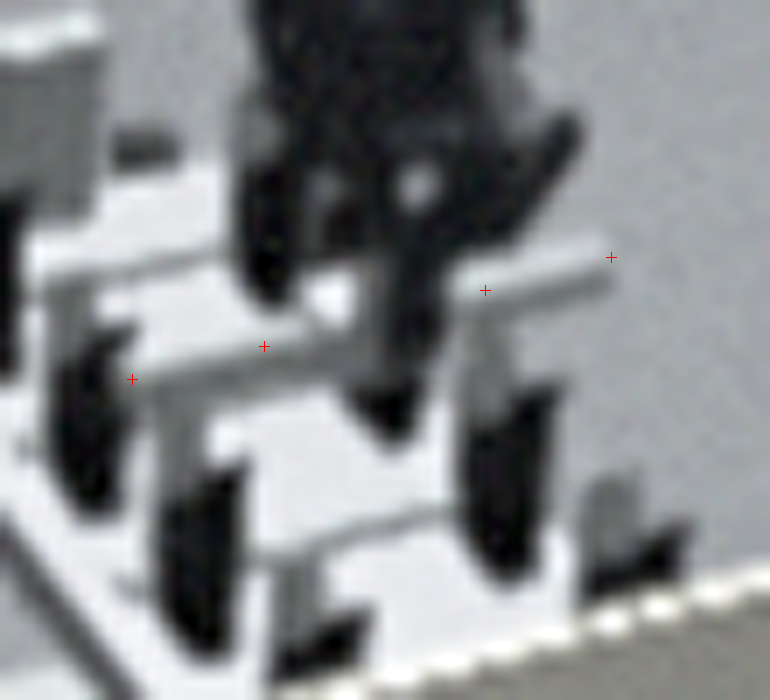

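View pics/t4b.png

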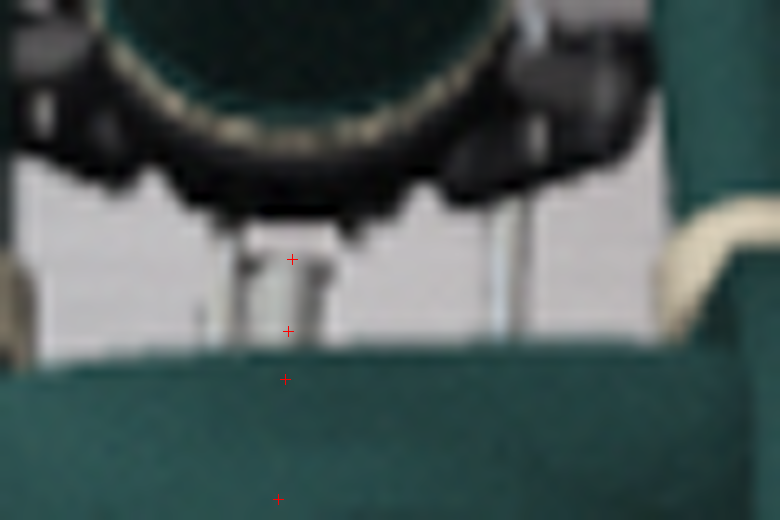

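The rod is held, its axis agrees with the prediction in both views to within about 1 mm, and it sits over the third place from the handle. Pushing it down in stages.

Run:
```python
from h import *
p=car(0,PY[2],0)
for z in (78,72,66,60,54,48,43,41):
    r=ctrl.line_to([p[0],p[1],z],speed=40,threshold=30); s=st()
    if r: print("STOP");break
snap("side","side5"); crop("side5",265,130,70,65,11,"s5")
```

```text
t 17.6 p [622.3  49.9  77.2] F [-0.2 -0.4 -1. ] op 17.7 j [ 0.04  0.27  1.83 -0.    1.04  1.66]
t 17.9 p [622.4  49.8  71.5] F [ 0.   0.4 -1.7] op 17.6 j [ 0.04  0.28  1.84 -0.    1.03  1.66]
t 18.2 p [622.4  49.8  65.5] F [-0.5 -0.6 -2.1] op 17.8 j [ 0.04  0.28  1.84 -0.    1.02  1.66]
t 18.5 p [623.1  50.   59.8] F [ 1.7  1.5 -2.8] op 18.2 j [0.04 0.29 1.84 0.   1.01 1.66]
t 18.8 p [623.8  49.7  54.3] F [ 3.2 -1.2 -0.4] op 18.4 j [ 0.04  0.3   1.85 -0.    1.    1.66]
t 19.1 p [621.6  50.1  46.8] F [ 0.6  1.1 -2.3] op 18.0 j [0.04 0.3  1.85 0.   0.99 1.66]
t 19.4 p [622.6  50.1  42.9] F [-1.   1.   1.8] op 18.5 j [0.04 0.31 1.86 0.   0.98 1.66]
t 19.6 p [622.7  50.   42.8] F [-6.   1.7 11. ] op 18.6 j [0.04 0.31 1.86 0.   0.98 1.66]
```

View pics/s5.png

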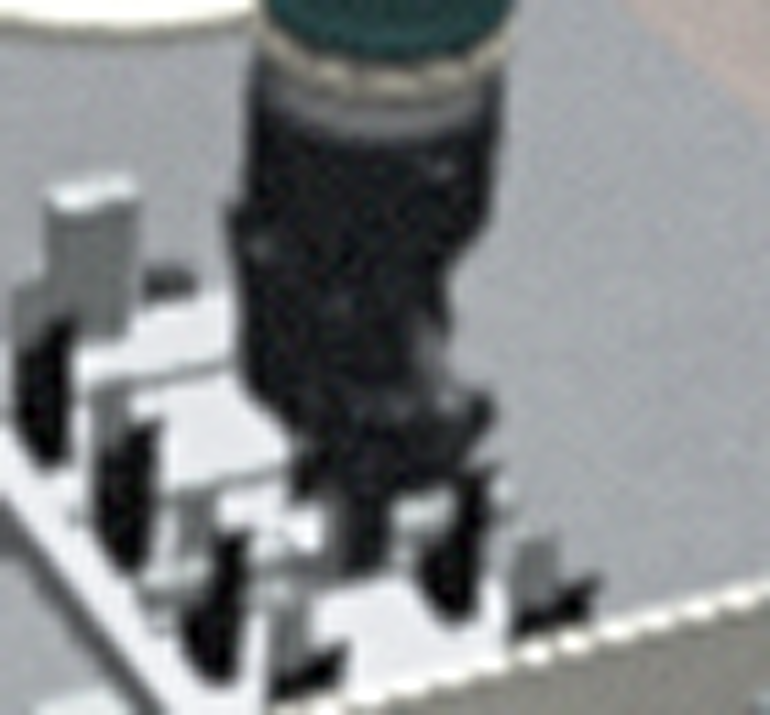

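```bash
cat >> h.py <<'E'
HOME=[1.174,0.264,1.604,0,1.274,-0.037]
def release(p):
    ctrl.command_gripper(34); ctrl.hold(.2)
    ctrl.line_to([p[0],p[1],100],speed=150); st()
E
python3 - <<'E'
from h import *
p=car(0,PY[2],0); release(p)
ctrl.set_joints(HOME); st()
snap("top","top6"); snap("side","side6")
for r in rods("top6"): print(np.round(r,1))
crop("top6",160,98,195,130,4,"t6"); crop("side6",265,130,70,65,11,"s6")
E
```

```text
t 20.7 p [622.9  49.8 100.1] F [ 0.5  0.1 -1. ] op 33.9 j [ 0.04  0.25  1.81 -0.    1.08  1.66]
t 23.2 p [238.5 631.2 199.6] F [-0.1 -1.  -0.2] op 34.1 j [ 1.17  0.26  1.6  -0.    1.27 -0.04]
[423.2 273.4  46.8 126.7]
[434.2 157.   37.2 125.5]
[ 424.9 -107.8   29.9  127.8]
```

View pics/t6.png

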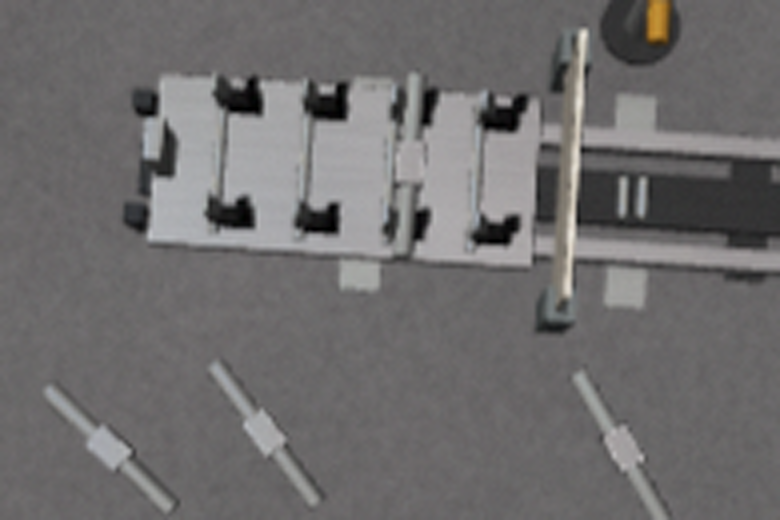

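View pics/s6.png

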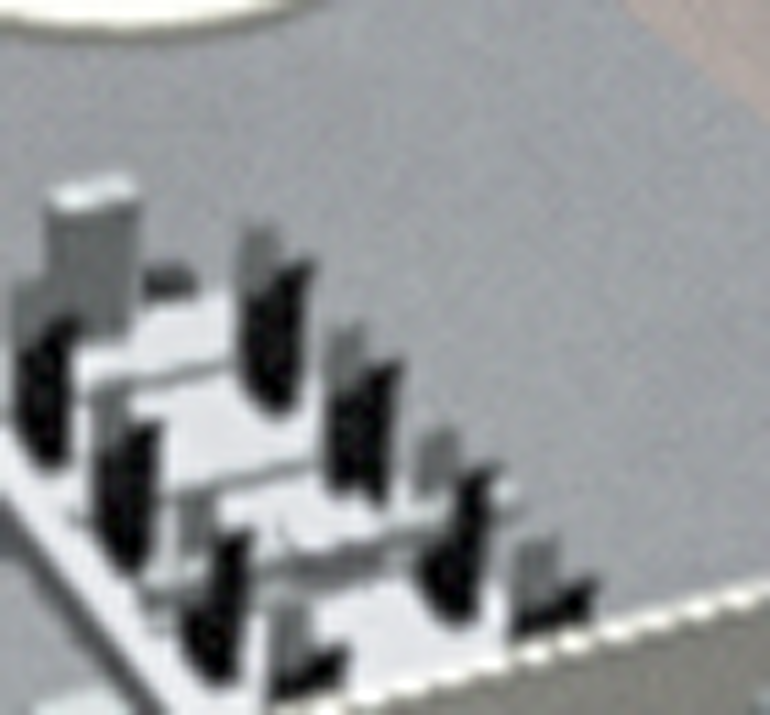

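```bash
cat >> h.py <<'E'
def seated(fn):
    # bright hub near each place at z~85: print car coords of the bright blob
    im=cv2.imread(f"pics/{fn}.png"); d=load(fn)
    return
def place(k):
    p=car(0,PY[k],0)
    ctrl.move_ptp([p[0],p[1],105],quat(87.13-180)); ctrl.line_to([p[0],p[1],80],speed=80); ctrl.hold(.2)
    for z in (60,50,41):
        r=ctrl.line_to([p[0],p[1],z],speed=40,threshold=30); s=st()
        if r: print("STOP");break
    return p,s
E
python3 - <<'E'
from h import *
d=load("top6"); q=px2w(d,160+410.5/4-.5,98+160.5/4-.5,86); print(RC.T@(q[:2]-CC))
r=rods("top6")[1]; pick(r)
p,s=place(1)
if s["ee_pos"][2]<45 and s["opening"]>15:
    release(p); ctrl.set_joints(HOME)
    snap("top","top7"); snap("side","side7")
    for r in rods("top7"): print(np.round(r,1))
    crop("top7",160,98,195,130,4,"t7"); crop("side7",265,130,70,65,11,"s7")
E
```

```text
[ -0.17657    -47.05991142]
t 26.6 p [434.9 157.2 -26.5] F [ 0.3 -1.3  0.9] op 54.8 j [0.29 0.13 2.24 0.   0.77 1.21]
t 27.0 p [435.1 157.2 -26. ] F [-0.6  0.   6.6] op 18.6 j [ 0.29  0.13  2.24 -0.    0.77  1.21]
t 27.8 p [433.1 156.7  88.9] F [-0.1  0.3 -1.1] op 18.2 j [ 0.29 -0.04  2.16  0.    1.03  1.21]
t 29.9 p [625.3 111.5  59.2] F [ 0.1 -1.6 -2.7] op 17.9 j [ 0.14  0.31  1.82 -0.    1.01  1.76]
t 30.3 p [626.7 111.8  49.9] F [ 2.3  0.1 -2.5] op 18.0 j [ 0.14  0.32  1.83 -0.    0.99  1.76]
t 30.7 p [626.7 112.1  42.8] F [-1.6 -0.8  8.7] op 18.3 j [0.14 0.33 1.83 0.   0.98 1.76]
t 31.7 p [626.  111.8 100.1] F [-0.6  0.4  0.4] op 34.3 j [0.14 0.27 1.79 0.   1.08 1.76]
[423.3 273.6  46.7 126.7]
[ 425.1 -107.7   29.9  127.8]
```

View pics/t7.png

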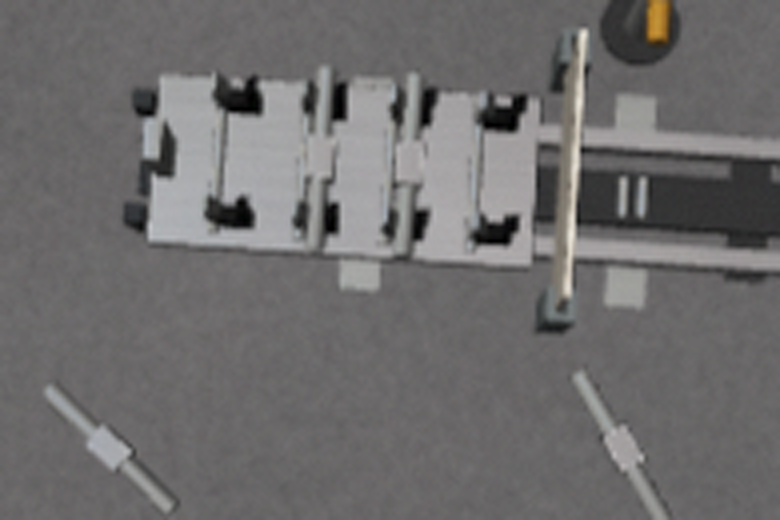

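View pics/s7.png

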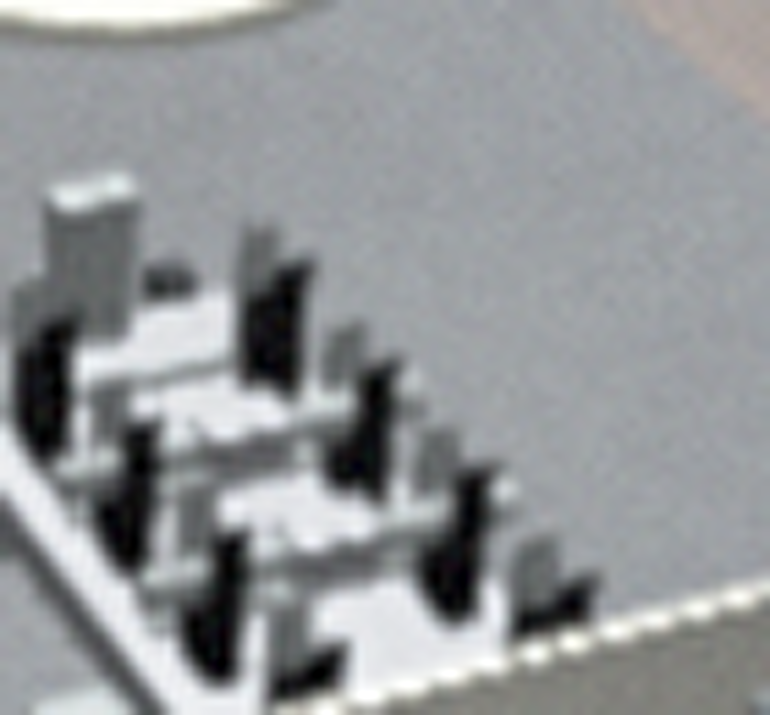

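The pictures show two rods seated, with hubs at (320,160) and (410,160) in the top crop. Next, rod 1 goes to place index 0.

Run:
```python
from h import *
r=rods("top7")[0]; pick(r)
p,s=place(0)
if s["ee_pos"][2]<45 and s["opening"]>15:
    release(p); ctrl.set_joints(HOME)
    snap("top","top8"); snap("side","side8")
    for r in rods("top8"): print(np.round(r,1))
    crop("top8",160,98,195,130,4,"t8"); crop("side8",265,130,70,65,11,"s8")
```

```text
t 37.1 p [424.  274.  -26.4] F [ 0.5  0.1 -0.2] op 54.9 j [ 0.52  0.2   2.15 -0.    0.79  1.28]
t 37.5 p [424.2 274.  -26. ] F [-1.6 -0.4  5.8] op 17.8 j [ 0.52  0.2   2.15 -0.    0.79  1.28]
t 38.2 p [422.3 272.9  88.7] F [-1.6 -0.6 -1.8] op 18.3 j [0.52 0.04 2.08 0.   1.03 1.28]
t 40.4 p [628.6 173.6  59.3] F [-0.5  0.  -3.7] op 18.5 j [0.23 0.34 1.78 0.   1.02 1.85]
t 40.8 p [629.5 173.8  49.6] F [ 2.9  0.2 -3.9] op 18.4 j [0.23 0.35 1.79 0.   1.   1.85]
t 41.2 p [629.7 174.1  42.9] F [-2.2 -0.1  8.4] op 18.4 j [0.23 0.36 1.79 0.   0.99 1.85]
t 42.3 p [629.1 173.7 100.2] F [-0.8 -0.  -0.8] op 33.9 j [ 0.23  0.3   1.75 -0.    1.09  1.85]
[ 424.9 -108.    29.8  127.8]
```

View pics/t8.png

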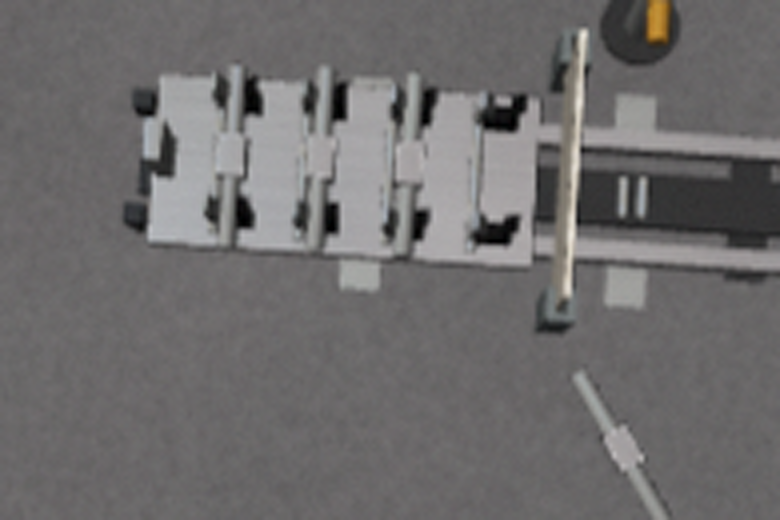

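View pics/s8.png

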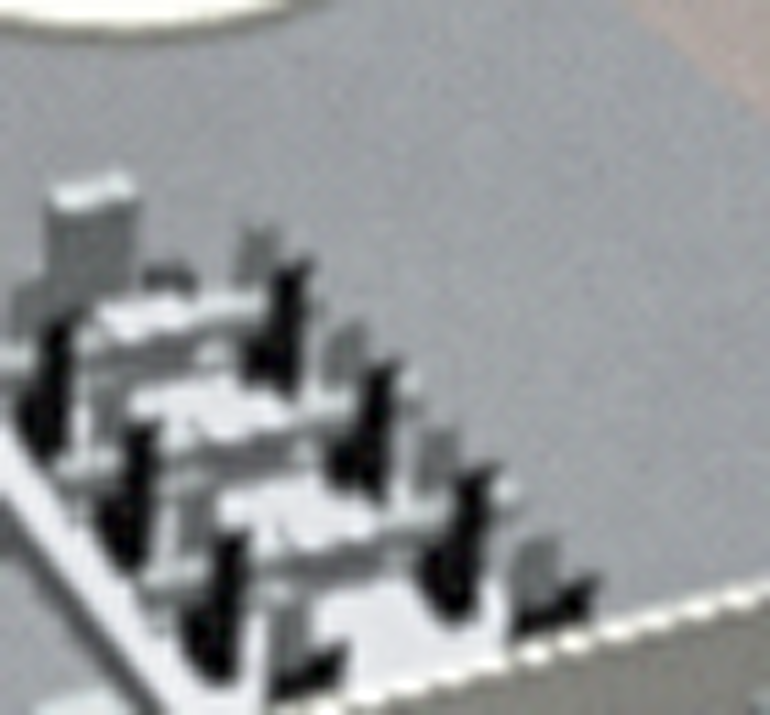

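Run:
```python
from h import *
d=load("top8")
for X,Y in((582,32),(565,298),(573,165)):
    q=px2w(d,160+(X+.5)/4-.5,98+(Y+.5)/4-.5,118); print(q.round(1),(RC.T@(q[:2]-CC)).round(1))
crop("top8",285,98,50,90,8,"t8b")
crop("top8",380,150,64,96,8,"t8c")
```

```text
[704.3 -66.1 118. ] [  87.2 -159. ]
[522.2 -54.5 118. ] [ -95.3 -156.5]
[612.7 -59.9 118. ] [  -4.7 -157.4]
```

View pics/t8b.png

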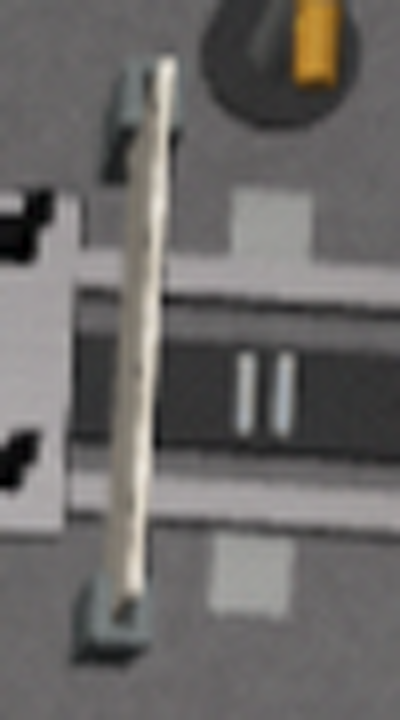

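View pics/t8c.png

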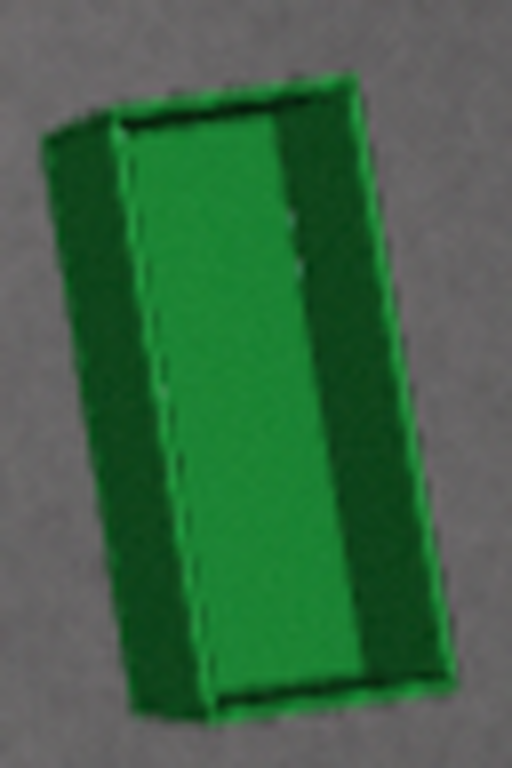

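Run:
```python
from h import *
d=load("top8")
f=lambda X,Y:(380+(X+.5)/8-.5,150+(Y+.5)/8-.5)
C=np.array([px2w(d,*f(*q),70)[:2] for q in((115,112),(357,75),(456,690),(210,722))])
print(C.round(1)); print("long",np.linalg.norm(C[0]-C[3]),np.linalg.norm(C[1]-C[2]),"short",np.linalg.norm(C[0]-C[1]),np.linalg.norm(C[2]-C[3]),"cen",C.mean(0).round(1))
x=(C[0]-C[3])+(C[1]-C[2]); print("xdir deg",np.degrees(np.arctan2(x[1],x[0])))
# shield corners from t8b
g=lambda X,Y:(285+(X+.5)/8-.5,98+(Y+.5)/8-.5)
a=px2w(d,*g(167,62),118);b=px2w(d,*g(133,590),118);print(a,b,(a+b)/2,np.linalg.norm(a-b),np.degrees(np.arctan2(a[1]-b[1],a[0]-b[0])))
# check in side
s=load("side8"); print([w2px(s,np.r_[c,70]).round(1) for c in C])
print(w2px(s,a),w2px(s,b)); crop("side8",270,180,110,160,4,"s8b",[w2px(s,np.r_[c,70]) for c in C]+[w2px(s,a),w2px(s,b)])
```

```text
[[ 554.7 -322.3]
 [ 568.4 -407.8]
 [ 352.8 -437.1]
 [ 341.1 -351.5]]
long 215.57249241663098 217.60013824590777 short 86.58531647533106 86.42482434753803 cen [ 454.3 -379.7]
xdir deg 7.7659133867854235
[705.20032103 -66.93614947 118.        ] [524.36133629 -55.31251541 118.        ] [614.78082866 -61.12433244 118.        ] 181.21216092903964 -3.6776930926612916
[array([343.4, 259.9]), array([366.8, 279.6]), array([303.5, 318.6]), array([281.8, 294.8])]
[336.48884646 182.02548349] [286.47325924 195.26453896]
```

View pics/s8b.png

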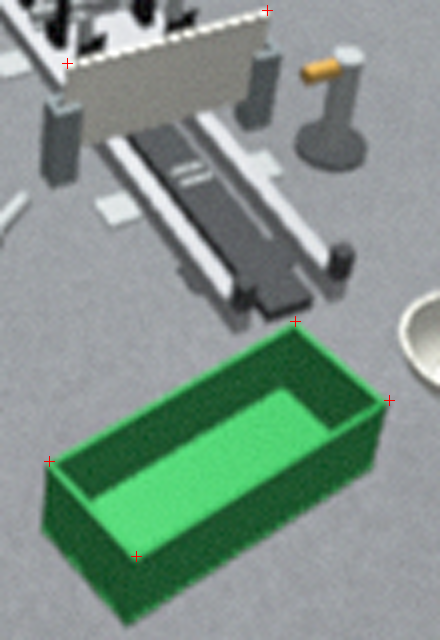

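Run:
```python
from h import *
ctrl.command_gripper(40,80)
q=quat(-93.2); x,y=613.8,-60.6
ctrl.move_ptp([x,y,130],q); 
print(ctrl.line_to([x,y,70],speed=80,threshold=12)); st()
ctrl.command_gripper(0,80); st()
ctrl.line_to([x,y,100],speed=60); st()
ctrl.line_to([x,y,200],speed=120); ctrl.hold(.2); st()
snap("side","side9"); snap("top","top9"); crop("side9",230,60,150,150,4,"s9")
```

```text
False
t 48.5 p [614.3 -60.7  70.4] F [-0.1  0.1  0.1] op 39.8 j [-0.14  0.27  1.85  0.    1.02  1.49]
t 48.9 p [614.5 -61.1  71. ] F [-1.  -1.6  3.5] op 2.3 j [-0.14  0.26  1.85 -0.    1.02  1.49]
t 49.5 p [614.4 -60.7 100.6] F [-0.1 -1.8 -1.8] op 2.8 j [-0.14  0.23  1.83 -0.    1.07  1.49]
t 50.7 p [613.1 -60.5 198.7] F [ 0.3 -0.1 -2.4] op 2.9 j [-0.14  0.16  1.74  0.    1.25  1.49]
```

View pics/s9.png

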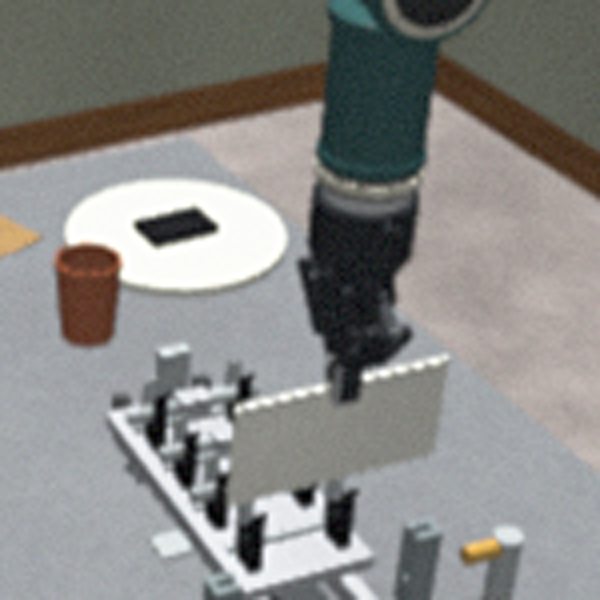

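```bash
cat >> h.py <<'E'
from scipy.spatial.transform import Rotation as Rn
TA=np.radians(7.77); TC=np.array([454.3,-379.7]); XT=np.array([np.cos(TA),np.sin(TA),0]); YT=np.array([-np.sin(TA),np.cos(TA),0])
def tubpose(xb,yb,zb,al):
    u=np.cos(al)*np.array([0,0,1.])+np.sin(al)*YT
    zt=-u; xt=-np.cos(al)*YT+np.sin(al)*np.array([0,0,1.]); yt=np.cross(zt,xt)
    q=Rn.from_matrix(np.c_[xt,yt,zt]).as_quat()
    return np.r_[TC,0]+xb*XT+yb*YT+[0,0,zb]+42*u, q
E
python3 - <<'E'
from h import *
al=.12
p0,q=tubpose(0,22,150,al); p1,_=tubpose(0,22,85,al)
print(p0,q,ctrl.solve_ik(p0,q))
ctrl.move_ptp(p0,q); st()
ctrl.line_to(p1,speed=80); ctrl.hold(.3); st()
snap("side","side10"); snap("top","top10"); crop("side10",250,120,150,220,2.7,"s10"); crop("top10",340,120,130,130,5,"t10")
E
```

```text
[ 450.64591271 -352.92023691  191.69796271] [ 0.75203557 -0.65638923  0.04517636  0.03943068] [-0.65195119  0.01740421  1.90393068 -0.09323674  1.13668129  0.81893436]
t 52.1 p [ 451.3 -352.4  191.8] F [ 0.   0.2 -1.6] op 2.7 j [-0.65  0.02  1.9  -0.09  1.14  0.82]
t 53.3 p [ 450.9 -353.2  127.3] F [-0.2 -0.2 -2.1] op 3.0 j [-0.65  0.07  1.97 -0.1   1.01  0.83]
```

View pics/s10.png

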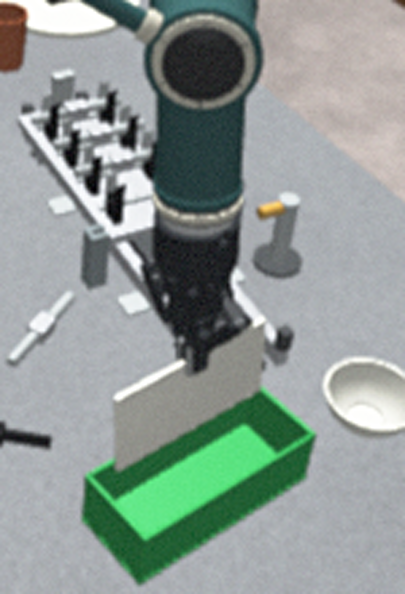

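View pics/t10.png

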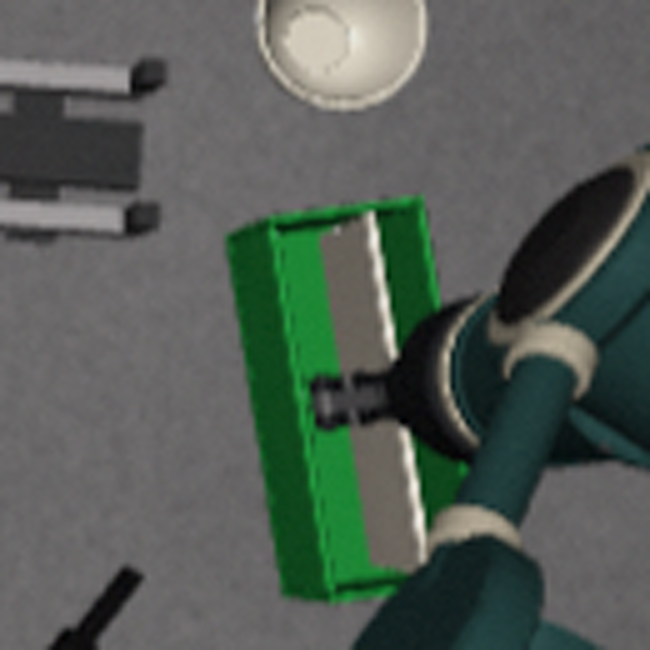

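Run:
```python
from h import *
al=.12
p,_=tubpose(0,22,20,al); print(ctrl.line_to(p,speed=80,threshold=6)); st()
p,_=tubpose(0,22,4,al); print(ctrl.line_to(p,speed=20,threshold=5)); s=st()
u=np.cos(al)*np.array([0,0,1.])+np.sin(al)*YT
e=s["ee_pos"]; b=e-42*u; print("bottom z",b[2],"y",(b-np.r_[TC,0])@YT)
e=e+[0,0,1.5]
ctrl.line_to(e,speed=20)
print(ctrl.line_to(e+YT*16,speed=15,threshold=4)); s=st(); print("moved",(s["ee_pos"]-e)@YT)
snap("side","side11"); crop("side11",250,180,150,150,4,"s11")
```

```text
False
t 54.4 p [ 451.2 -353.3   62.3] F [ 0.1  0.4 -2.3] op 2.8 j [-0.65  0.14  2.03 -0.11  0.89  0.85]
True
t 55.0 p [ 450.4 -352.8   47.9] F [-0.7  0.3  4.6] op 3.2 j [-0.65  0.16  2.04 -0.11  0.86  0.85]
bottom z 6.164212433587224 y 22.123745287876915
True
t 56.0 p [ 449.2 -345.8   49. ] F [ 1.1 -3.1 -0.2] op 2.9 j [-0.64  0.15  2.04 -0.11  0.87  0.86]
moved 7.106443294988111
```

View pics/s11.png

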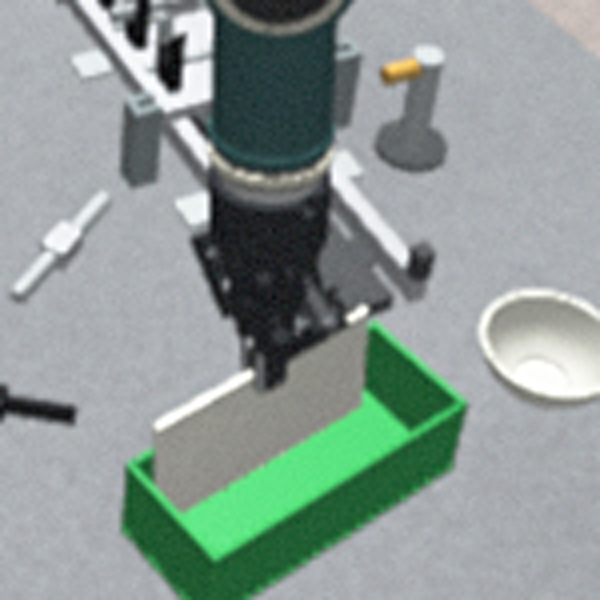

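The floor contact came at lower-edge z ≈ 6 mm and the wall contact after another 7 mm, both as predicted. I'll release the shield and retreat along the tool axis.

Run:
```python
from h import *
al=.12
u=np.cos(al)*np.array([0,0,1.])+np.sin(al)*YT
e=ctrl.sense()["ee_pos"]
ctrl.line_to(e-[0,0,1.5],speed=20)
e=ctrl.sense()["ee_pos"]
ctrl.command_gripper(22); ctrl.hold(.3)
ctrl.line_to(e+u*90,speed=100); st()
r=rods("top8")[-1]
ctrl.move_ptp([300,500,200],quat(60)); st()
snap("top","top12"); snap("side","side12")
for r in rods("top12"): print(np.round(r,1))
crop("side12",210,130,190,145,4,"s12"); crop("top12",260,98,190,145,4,"t12"); crop("side12",260,215,110,120,5,"s12b")
```

```text
t 57.9 p [ 447.3 -335.1  136.3] F [-0.9 -0.3 -0.7] op 22.3 j [-0.63  0.04  1.98 -0.1   1.04  0.85]
t 60.9 p [300.7 499.5 199.9] F [ 0.1 -0.4  0.3] op 21.9 j [ 0.99  0.09  1.81 -0.    1.24 -0.06]
[ 424.8 -107.9   29.8  127.8]
```

View pics/s12b.png

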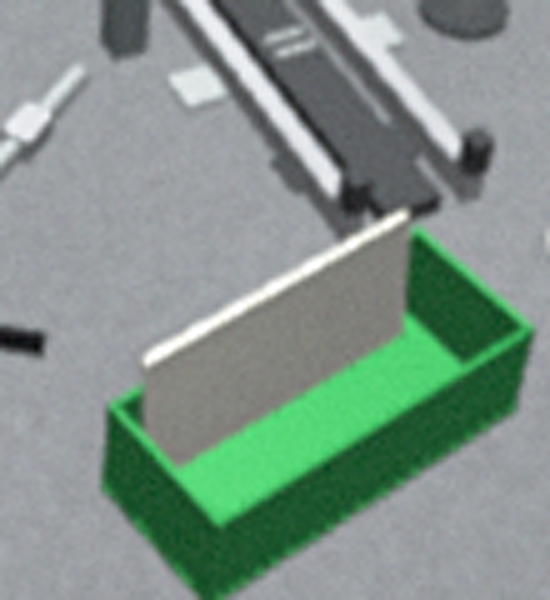

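View pics/t12.png

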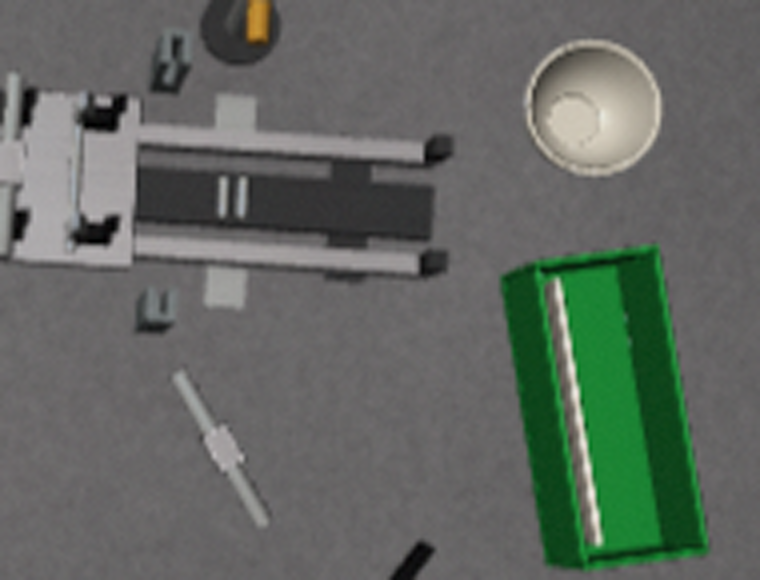

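The shield stands in the tub, leaning slightly on the wall nearest the track, and the posts are clear. Now the last rod.

Run:
```python
from h import *
r=rods("top12")[0]; pick(r)
p,s=place(3)
if s["ee_pos"][2]<45 and s["opening"]>15:
    release(p); ctrl.move_ptp([300,500,200],quat(60))
    snap("top","top13"); snap("side","side13")
    print("rods on bench",rods("top13"))
    crop("top13",190,108,112,62,7,"t13"); crop("side13",255,130,90,85,8,"s13")
```

```text
t 64.7 p [ 425.5 -108.   -26.5] F [-0.3  0.9  1.3] op 55.2 j [-0.31  0.09  2.28 -0.    0.76  0.74]
t 65.1 p [ 425.6 -108.1  -26.1] F [-1.6 -0.7  6.2] op 18.0 j [-0.31  0.09  2.28  0.    0.77  0.74]
t 65.9 p [ 423.9 -107.6   88.9] F [-0.3 -0.1 -1.2] op 17.9 j [-0.31 -0.09  2.21  0.    1.03  0.74]
t 68.0 p [619.3 -12.   59.3] F [ 0.3  0.  -3.1] op 18.3 j [-0.06  0.28  1.86  0.    1.    1.56]
t 68.4 p [620.  -12.1  49.6] F [ 1.4 -0.2 -2.9] op 18.3 j [-0.06  0.29  1.86 -0.    0.99  1.56]
t 68.8 p [620.4 -12.   42.8] F [-2.4 -0.3  8.8] op 17.9 j [-0.06  0.3   1.87 -0.    0.97  1.56]
t 69.9 p [619.7 -12.1 100. ] F [-0.3  0.8  0.1] op 34.1 j [-0.06  0.24  1.83 -0.    1.08  1.56]
rods on bench []
```

View pics/t13.png

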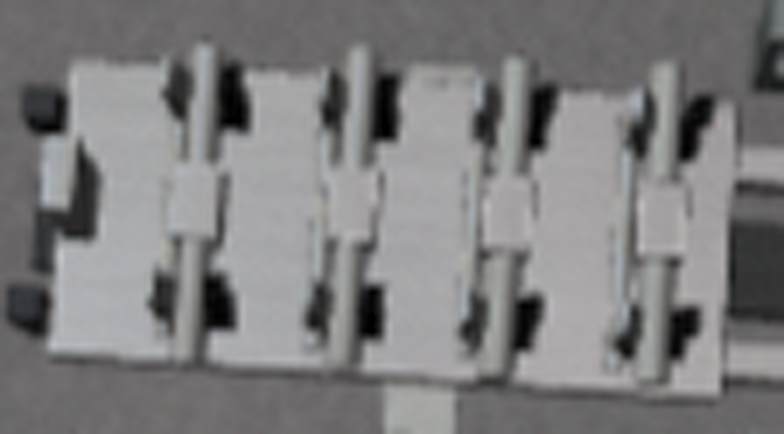

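View pics/s13.png

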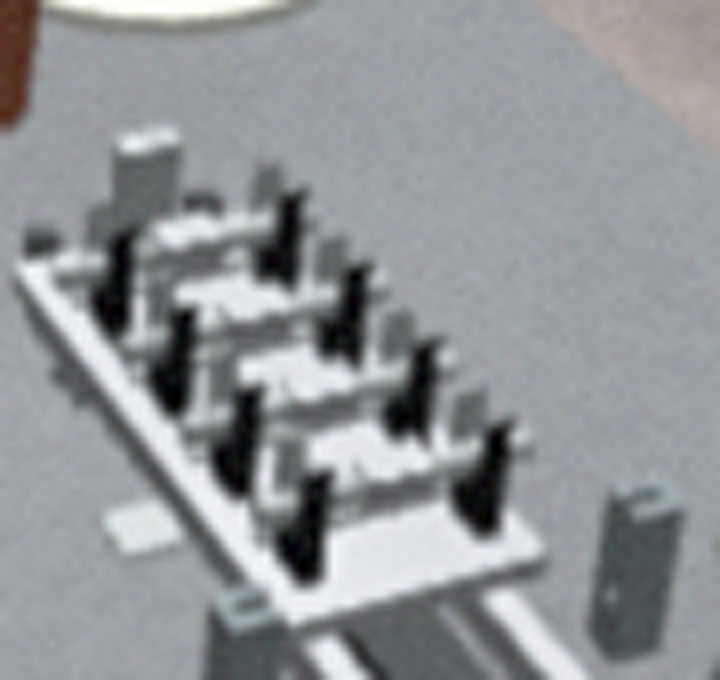

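Run:
```python
from h import *
d=load("top13")
for X,Y in((195,200),(352,205),(508,213),(661,220)):
    q=px2w(d,190+(X+.5)/7-.5,108+(Y+.5)/7-.5,88); print((RC.T@(q[:2]-CC)).round(1))
h=car(0,132.3,0); qq=quat(87.13-180)
ctrl.command_gripper(34,40)
ctrl.move_ptp([h[0],h[1],120],qq); ctrl.hold(.2); st()
print(ctrl.line_to([h[0],h[1],45],speed=80,threshold=10)); st()
ctrl.command_gripper(5,30); s=st()
snap("side","side14"); crop("side14",245,100,90,85,8,"s14")
```

```text
[-3.5 77.7]
[-2.  15.1]
[ -1.7 -47.2]
[  -1.  -108.2]
t 74.3 p [631.6 230.  120.3] F [ 0.5 -0.   0.8] op 34.1 j [0.31 0.31 1.69 0.   1.14 1.93]
False
t 75.4 p [632.5 229.4  45.8] F [ 0.5  0.4 -0. ] op 34.0 j [0.31 0.39 1.74 0.   1.01 1.93]
t 75.7 p [632.6 228.7  46.2] F [-0.4 -4.1  5.3] op 13.9 j [ 0.31  0.38  1.74 -0.    1.01  1.93]
```

View pics/s14.png

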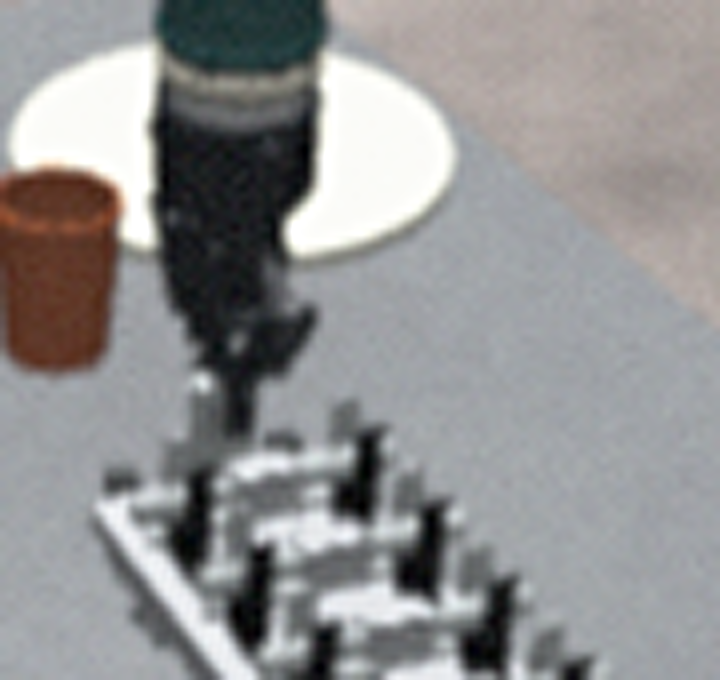

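Run:
```python
from h import *
s=st(); e=s["ee_pos"].copy(); e[:2]=car(0,131.7,0)[:2]
for a in (20,60,100,140,180,192,200):
    t=np.r_[e[:2]+RC@[0,-a],45]; ctrl.line_to(t,speed=70); s=st()
ctrl.hold(.5); s=st(); print("moved",(RC.T@(s["ee_pos"][:2]-e[:2])))
snap("side","side15");snap("top","top15"); crop("side15",265,130,110,105,7,"s15")
```

```text
t 75.7 p [632.6 228.7  46.2] F [-0.3 -3.4  5.5] op 13.8 j [ 0.31  0.38  1.74 -0.    1.01  1.93]
t 76.2 p [631.3 208.5  46.2] F [-2.9 -1.4  6.9] op 13.3 j [0.28 0.37 1.76 0.   1.01 1.9 ]
t 76.9 p [628.8 168.6  46.1] F [-2.8 -0.9  7.3] op 13.6 j [0.22 0.35 1.79 0.   1.   1.84]
t 77.6 p [626.3 128.6  46.2] F [-4.  -0.8  9.4] op 13.5 j [0.16 0.33 1.82 0.   0.99 1.78]
t 78.4 p [623.8  88.6  46.1] F [-5.8 -0.8 10. ] op 13.7 j [0.1  0.32 1.84 0.   0.99 1.72]
t 79.1 p [621.3  48.7  46.1] F [-8.  -0.5 12.2] op 13.3 j [0.04 0.3  1.85 0.   0.99 1.66]
t 79.4 p [620.5  36.7  46.1] F [-8.6 -0.5 12.4] op 13.5 j [0.02 0.3  1.86 0.   0.99 1.64]
t 79.7 p [620.   28.5  46.1] F [-8.6 -3.1 11.2] op 14.0 j [ 0.01  0.3   1.86 -0.    0.98  1.63]
t 80.2 p [620.   28.4  46.1] F [-8.5 -2.3 11.6] op 13.7 j [ 0.01  0.3   1.86 -0.    0.98  1.63]
moved [  -1.72362127 -200.52716961]
```

View pics/s15.png

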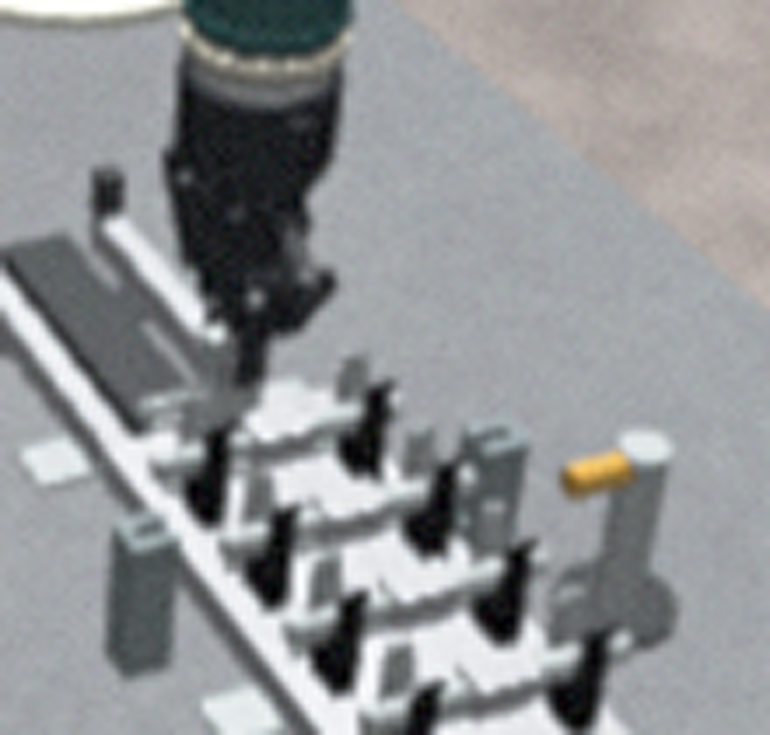

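Run:
```python
from h import *
e=ctrl.sense()["ee_pos"]
ctrl.command_gripper(34); ctrl.hold(.3); st()
ctrl.line_to([e[0],e[1],130],speed=120); st()
ctrl.move_ptp([300,500,200],quat(60)); st()
snap("top","top16"); snap("side","side16")
d0=load("top13");
crop("top16",250,100,120,80,6,"t16"); crop("side16",250,140,150,150,5,"s16")
a=cv2.imread("pics/top13.png");b=cv2.imread("pics/top16.png")
# deck-with-rods template displacement is checked by template match of handle+forks
d=load("top16")
for k in range(4):
    u=w2px(d0,car(0,PY[k],88)); t=a[int(u[1])-24:int(u[1])+24,int(u[0])-8:int(u[0])+8]
    m=cv2.matchTemplate(b[100:180,230:380],t,cv2.TM_CCOEFF_NORMED)
    pr=w2px(d,car(0,PY[k]-200,88)); 
    # restrict to near predicted
    x0=int(u[0])-8; px=pr[0]-u[0]+x0-230; py=pr[1]-u[1]+int(u[1])-24-100
    sub=m[int(py)-4:int(py)+5,int(px)-5:int(px)+6]; j=np.unravel_index(sub.argmax(),sub.shape)
    X=int(px)-5+j[1]; Y=int(py)-4+j[0]
    r=m[Y,X-1:X+2]; dx=.5*(r[0]-r[2])/(r[0]-2*r[1]+r[2])
    print(k,round(float(sub.max()),3),"disp vs 200 (px):",round(X+dx-px,2),round(Y-py,2))
```

```text
t 80.9 p [621.8  29.   44.8] F [0.6 0.7 0.7] op 34.1 j [0.01 0.3  1.86 0.   0.98 1.63]
t 81.8 p [619.3  28.5 129.2] F [-0.1  0.6 -0.4] op 33.9 j [ 0.01  0.21  1.8  -0.    1.13  1.63]
t 83.8 p [300.5 499.5 199.7] F [-0.1  0.5 -0. ] op 34.1 j [ 0.99  0.09  1.81 -0.    1.24 -0.06]
0 0.757 disp vs 200 (px): -1.21 0.98
1 0.72 disp vs 200 (px): -1.01 0.98
2 0.744 disp vs 200 (px): -1.1 0.98
3 0.691 disp vs 200 (px): -1.22 0.97
```

View pics/t16.png

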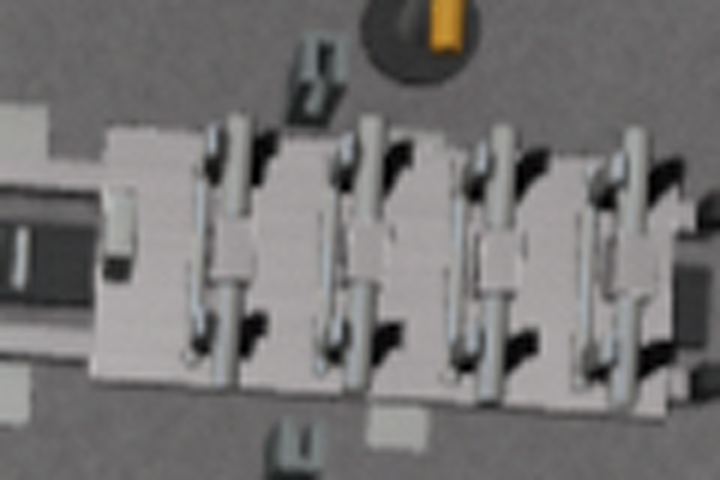

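View pics/s16.png

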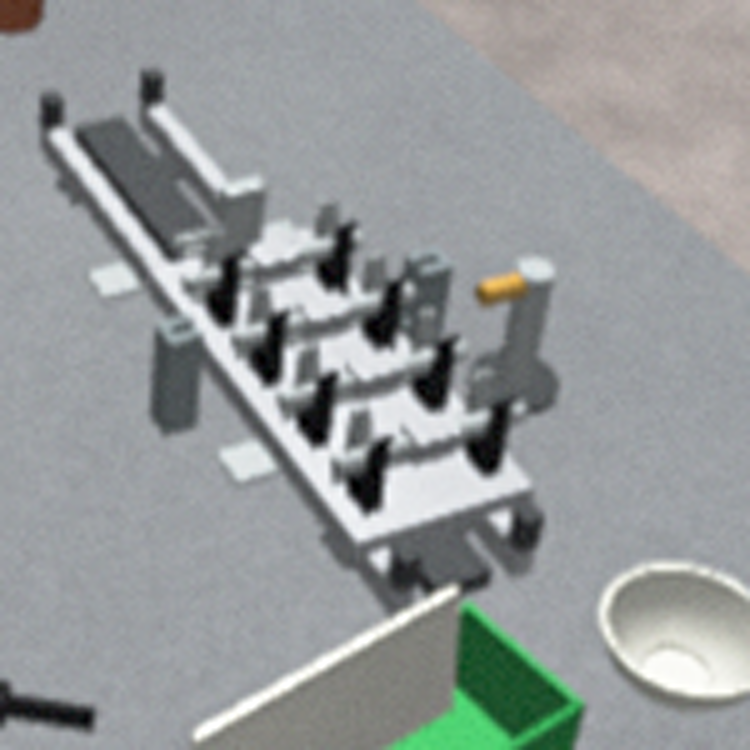

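Run:
```python
from h import *
crop("top16",262,115,36,52,14,"t16a"); crop("top13",192,108,36,52,14,"t13a")
d=load("top16")
for X,Y in((235,249),(368,250),(502,260),(636,265)):
    q=px2w(d,250+(X+.5)/6-.5,100+(Y+.5)/6-.5,88); print((RC.T@(q[:2]-CC)).round(1))
# intensity-edge of hub: use profile
import itertools
def hub(fn,k,off):
    d=load(fn); g=cv2.cvtColor(cv2.imread(f"pics/{fn}.png"),cv2.COLOR_BGR2GRAY).astype(np.float32)
    return
```

```text
[  -6.2 -121.7]
[  -3.1 -183.3]
[  -4.3 -245.6]
[  -3.1 -307.7]
```

View pics/t16a.png

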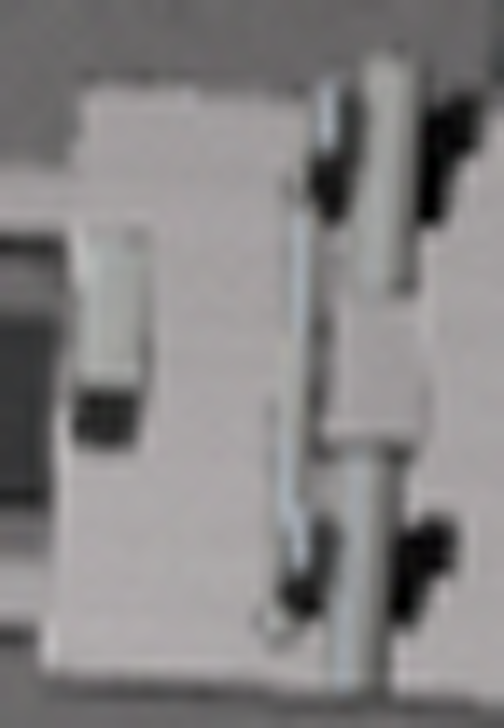

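View pics/t13a.png

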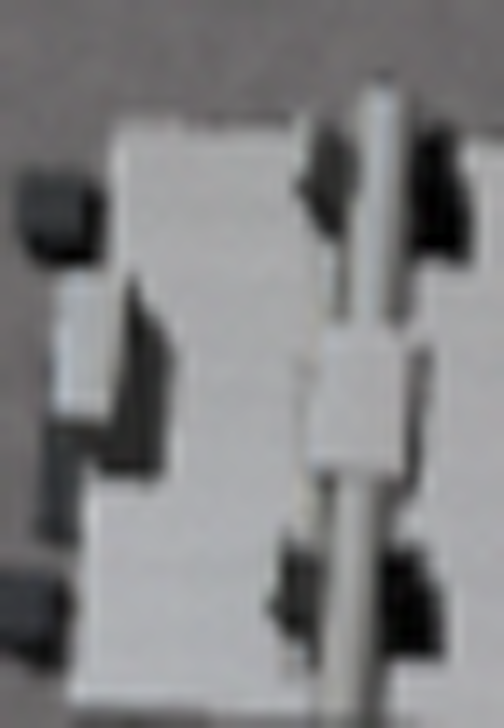

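Run:
```python
from h import *
d=load("top16");c=lambda u0,v0,X,Y,z,s=14:px2w(d,u0+(X+.5)/s-.5,v0+(Y+.5)/s-.5,z)
for n,(a,b,z) in {"TL":((82,86),(115,122),45),"BL":((42,674),(70,702),45),"rod0 top end":((390,50),(385,88),82)}.items():
    A=c(262,115,*a,z);B=c(192,108,*b,z); print(n,A.round(1),B.round(1),(A-B)[:2].round(1),np.hypot(*(A-B)[:2]).round(1))
def right(u0,v0,w,h,fn):
    crop(fn,u0,v0,w,h,14,"x_"+fn)
right(345,118,36,54,"top16"); right(278,112,36,54,"top13")
```

```text
TL [682.2  34.9  45. ] [694.1 232.6  45. ] [ -11.9 -197.8] 198.1
BL [558.6  42.4  45. ] [571.8 239.7  45. ] [ -13.2 -197.3] 197.7
rod0 top end [679.8 -26.3  82. ] [690.8 172.   82. ] [ -11.  -198.3] 198.6
```

View pics/x_top16.png

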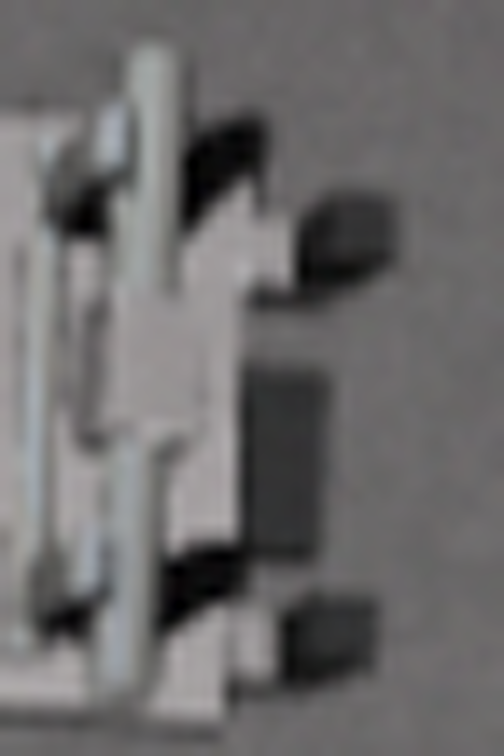

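View pics/x_top13.png

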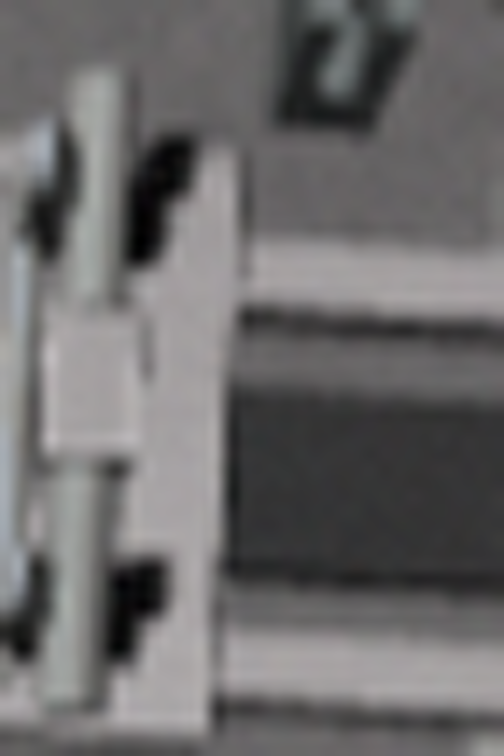

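Run:
```python
from h import *
print("bench rods",rods("top16")); st(); ctrl.finish_job()
```

```text
bench rods []
t 83.9 p [300.7 499.5 199.8] F [-0.3 -0.5 -0.1] op 34.3 j [ 0.99  0.09  1.81 -0.    1.24 -0.06]
the job is handed in; nothing more can be done
```

I handed the job in at t ≈ 84 s, and by my last checks everything is in place; the job reports no verdict. All four rods are in their own clip places, the shield stands in the tub, and the carriage is at the spray station.

- **Rods:** Each one bottomed at the same height (reported z 42.8–42.9) with 8–11 N. In the pictures all four lie under their jaws and none is left on the bench. Their centres read within about 6 mm of the middle along the rod and 1.5 mm across it. I judged the jaws from the pictures only.
- **Shield:** It leans only slightly on the tub wall nearest the track. Its lower edge read about 6 mm above the bench when it touched the tub floor.
- **Carriage:** I gripped the handle and pulled it 200.5 mm by the arm's reading. The camera gave about 198 mm, or about 199.5 mm after correcting for its roughly 0.7 % short scale. After release the force returned to zero.
- **Bystanders:** I did not touch the mould, bowl or cup.

**Checks that disagreed:**
- **Fingertip height:** The real fingertips sit about 30 mm above the reported TCP. My first grasp closed on air because of this, so I measured the offset by touching the bare bench and corrected for it.
- **Carriage displacement match:** An automatic picture match of the carriage's travel came out about 3 mm short with poor correlation (0.69–0.76). I relied on the deck corners instead.
- **Track direction:** The track points about 0.6° away from my first estimate, which is well inside tolerance.

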